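# Load a filter housing and screw its retaining cap down

### The arm

A 7-joint arm with a two-finger parallel gripper is mounted at the origin on a cart in front of the work surface, level with it; the furniture and walls round the work are solid. World frame = base frame: x ahead of the robot, y to its left, z up, the work surface at z = 0. Lengths are in m, angles in rad, forces in N, time in s.
With the tool pointing down it reaches from about 0.425 to 0.875 m from the base axis. Payload 4.7 kg.
Tool frame: the origin (TCP) lies midway between the tips of the shut fingers; the grasp point (between the pads) lies 19 mm behind it (ctrl.grip_point_offset is the distance from the TCP to the grasp point, in m); z points along the fingers, y is the line along which they close (so a half turn about z gives the same grasp; the last joint's range is limited). The gripper opens to 87 mm and grips with 3 to 60 N. Pads are 19 mm wide; open, the fingers measure 117 mm over their backs; the gripper's body (75 mm by 190 mm) begins 51 mm behind the grasp point.
Start: joints at [-1.167, 0.321, -0.07, 1.45, 0.023, 1.371, -0.057], TCP at [0.247, 0.601, 0.223] pointing down, gripper open.
Joint ranges: [-2.86, 2.86], [-0.3, 2.09], [-1.38, 1.24], [0.06, 2.45], [-1.56, 4.7], [0.09, 2.05], [-2.69, 2.69]. Speed limits (rad/s): [2.57, 2.57, 3.14, 3.14, 3.14, 3.14, 3.14].

### API

Orientations are given as a rotation vector (axis times angle).
In Python, from bench import ctrl gives the robot as it stands. The module is installed in compiled form; this text tells all that it offers.
- The arm moves only by the shell command python3 -m handwheel 'ROWS' [OPENING] [FORCE]. ROWS is JSON, a list of rows, each an object of numbers: "x", "y", "z": the shift along the tool's x, y, z in m; "wx", "wy", "wz": the turn, a rotation vector about the tool's x, y, z in degrees. A call has 1 to 10 rows; each row is the pose to reach, as a shift and turn from the pose commanded when the call began, along the tool's axes at that moment; what a row does not reach only later rows make up. A row lasts 1/12 s, in which the tool goes at most 41.7 mm and 7.16 degrees, less where a joint would pass 70% of its speed; a pose out of reach is approached as far as the arm can. A call with a gripper value outside its range is refused whole. OPENING is the finger opening in m, from 0 to 0.087, set as the call begins (- or left out, the last holds). The fingers move at their own pace and stop on an object; FORCE is the grip in N (left out, the last holds). Time passes only in rows, so rows that repeat a pose let the fingers close. It gives the time, the measured TCP pose, the force, the opening and the grip force at its end, in the units of the state.
- ctrl.get_state(): the state, without advancing time (a new reading comes with each control period).
- ctrl.get_image(name): name is "scene" or "top" or "wrist"; returns a dict with "image" (384x512x3 uint8, red, green, blue), "K" (3x3 intrinsics, pixels), "world_to_cam" (4x4, takes a point from world to camera coordinates); the wrist camera has in their place "hand_eye" (4x4, takes a point from camera to tool coordinates, whose origin is the TCP and whose axes are the flange's). Camera axes: x right, y down, z forward; pixel columns grow to the right and rows downward; lengths in m; the calibration is good to about 2 mm. The wrist camera is an equidistant fisheye: a pixel r from the principal point sees the ray r / f radians off the axis. A picture is of the moment at which its call begins: read the wrist's pose just before it. There is no depth.
- ctrl.close_job(): hands the job in; it is judged then, once.
The state is a dict: "time": time; "joint_positions": joint angles; "qd": joint speeds; "joint_torque": joint torques, N m; "position": TCP position; "tool_rot": TCP orientation; "ft_force": force on the tool from outside, world axes, zero at the start; "torque": the same for the moment, N m; "grip_width": opening from 0.0 (shut) to 1.0 (fully open); "grip_force": force on a finger pad.
Only numpy, scipy, OpenCV 4.12 (cv2) and the standard library are available. Lean on these libraries where they do the work, as an engineer would, in place of code of your own. Each camera call takes 0.05 s, during which the arm holds its last target. There are 200 camera calls.

### The job

Load the tilted filter housing: drop in the white pleated filter element with the orange ends first, then the plain steel spacer sleeve on top of it. Then put the red-handled retaining cap on, let its two pins down through the notches in the rim, and screw it clockwise until it clicks home against its stop and stays clamped on the stack by itself. Do not knock over the glass bottle.

Things in the scene. Friction and masses are not known exactly. Their poses are not given: they have to be found in the camera images.
- stand: blue steel stand fixed to the bench, base plate 160 x 130 x 26 mm, cheeks up to 125 mm high and 102 mm apart over their outsides; origin under the middle of the base. It carries the filter housing, a grey painted barrel leaning 30 degrees from vertical towards the stand's -x (the robot's side)
- mouth (a point): centre of the housing's mouth at rim level, about 180 mm above the bench. z = axis of the bore, pointing out of the mouth (30 degrees from vertical); y is level, x points up and away from the robot. Bore 60 mm across, 143.5 mm deep from rim to spring plate. This frame belongs to the stand: it does not show how the housing is turned about its axis
- collar (a point): on the bore's axis, 14 mm below the rim, axes as mouth: middle of the collar, 82 mm across. Its rim has two opposite open notches, 26 degrees (16 mm) wide, white strokes beside them. The line through them lies 124.5 degrees from x towards y (same as -55.5), but the housing sits turned by an unknown -18 to +18 degrees. It is held fast and does not turn while worked
- bore_floor (a point): centre of the round brass spring plate at the bottom of the bore, at rest, axes as mouth. Thread: from each notch in the rim a slot runs clockwise (seen looking into the mouth) under a roof that slopes down over 45 degrees to a crest (60 degrees from the notch's middle), then a pocket 1 mm shallower and a solid stop: the pins end 74 degrees from the notch's middle
- plate (a joint): how far the spring plate in the bottom of the housing is pressed down, in m: 0 at rest, 0.007 at most. It carries the two parts and cap without moving; it starts to yield at 6 N and needs 1.5 N more per mm. The cap screwed home leaves it at about 0.0035 (about 0.0045 while passing the crest)
- element_mid (a point): centre of the filter element: white pleated cylinder with orange end bands, 54 mm across, 65 mm long, standing upright on the bench (either end may go first); z along its axis; about 0.12 kg
- spacer_mid (a point): centre of the spacer sleeve: plain steel tube closed by a black disc inside, 54 mm across, 55 mm long, standing upright on the bench (either end may go first); z along its axis; about 0.14 kg
- cap_grip (a point): middle of the red grip bar on top of the retaining cap: bar 62 mm along x, 16 mm wide along y, 32 mm high along z; z up. Once both parts are loaded this point is 42.5 mm outside the rim plane while the pins lie on the rim, 27.5 mm once they have dropped through the notches and the plug rests on the spacer, 24 mm when screwed home
- cap_pins (a point): on the cap's axis, level with its two steel pins, 39 mm below cap_grip: pins 7 mm thick, sticking out along +x and -x (parallel to the bar), 79 mm over their ends. The cap is the same after a half turn. Plug and pins are greased
- cap: retaining cap, origin at the centre of the plug's foot, 51 mm below cap_grip: aluminium plug 57 mm across and 30 mm long with chamfered foot, red flange 66 mm across and 5 mm thick, red bar on top; 67 mm high in all, 0.12 kg, standing upright on the bench
- glass_bottle: clear glass bottle, 67 mm across and 305 mm high, a bystander; origin at its foot, z up
There are look-alikes about, which are no part of the job. Of the things that look like the cap, the largest one is meant.

How it is judged:
By the outcome, as a careful person would: the job done as asked, in the order asked, and still so for the second after the job is handed in, with the robot touching nothing.
It also fails if it takes over 72 s, if anything falls off the work surface, if the arm or the gripper's body presses on something with over 40 N, if the wrist force passes 120 N, or if a joint passes its speed limit or range.

## Working session

There is one attempt and no reset: what is moved stays moved. The work goes in short steps, Python scripts to look and compute and a shell command to move; the robot and the scene stay as the last step left them, time stands still between calls to the robot, and variables do not carry over. Pictures are saved under pics/ and viewed, at most 10 in all, crops included, and the job is handed in when it is done.

```bash
mkdir -p pics; cat > h.py <<'E'
import numpy as np, cv2
from scipy.spatial.transform import Rotation as R
from bench import ctrl
def cam(n):
    s=ctrl.get_state(); d=ctrl.get_image(n); d['s']=s
    return d
def save(n,im): cv2.imwrite(n,cv2.cvtColor(im,cv2.COLOR_RGB2BGR))
def ray(d,u,v):
    K=np.array(d['K'])
    if 'world_to_cam' in d:
        T=np.linalg.inv(np.array(d['world_to_cam'])); r=np.array([(u-K[0,2])/K[0,0],(v-K[1,2])/K[1,1],1])
    else:
        a=(u-K[0,2])/K[0,0]; b=(v-K[1,2])/K[1,1]; t=np.hypot(a,b)
        r=np.array([a/t*np.sin(t),b/t*np.sin(t),np.cos(t)]) if t>1e-9 else np.array([0,0,1.])
        W=np.eye(4);W[:3,:3]=R.from_rotvec(d['s']['tool_rot']).as_matrix();W[:3,3]=d['s']['position']
        T=W@np.array(d['hand_eye'])
    r=T[:3,:3]@r
    return T[:3,3],r/np.linalg.norm(r)
def onplane(d,u,v,z):
    o,r=ray(d,u,v); return o+r*(z-o[2])/r[2]
def tri(a,b):
    A=0;B=0
    for o,r in (a,b):
        P=np.eye(3)-np.outer(r,r);A=A+P;B=B+P@o
    return np.linalg.solve(A,B)
def proj(d,p):
    K=np.array(d['K'])
    if 'world_to_cam' in d:
        q=(np.array(d['world_to_cam'])@np.r_[p,1])[:3]; return K[0,0]*q[0]/q[2]+K[0,2],K[1,1]*q[1]/q[2]+K[1,2]
    W=np.eye(4);W[:3,:3]=R.from_rotvec(d['s']['tool_rot']).as_matrix();W[:3,3]=d['s']['position']
    q=(np.linalg.inv(W@np.array(d['hand_eye']))@np.r_[p,1])[:3]
    n=np.hypot(q[0],q[1]);t=np.arctan2(n,q[2]);return K[0,0]*t*q[0]/n+K[0,2],K[1,1]*t*q[1]/n+K[1,2]
E
python3 - <<'E'
from h import *
import pickle
D={}
for n in('scene','top','wrist'):
    D[n]=cam(n); save(f'pics/{n}0.png',D[n]['image'])
pickle.dump(D,open('d0.pkl','wb'))
print(ctrl.get_state(), ctrl.grip_point_offset)
for n in D: print(n,D[n]['K'],D[n].get('world_to_cam',D[n].get('hand_eye')))
im=np.hstack([D['scene']['image'],D['top']['image']]);
E
```

```text
{'time': 0.15, 'joint_positions': array([-1.16687339,  0.32168578, -0.07009856,  1.4513759 ,  0.02262444,
        1.37079971, -0.05687306]), 'qd': array([ 0.00045303, -0.00284302,  0.00013598, -0.00333828,  0.00125593,
       -0.00198955,  0.00152622]), 'joint_torque': array([ 3.76461940e-04, -4.91794860e+01, -4.04220410e-01, -3.12880504e+01,
       -6.38452219e-02,  4.04324604e-02,  1.12725677e-04]), 'position': array([0.24690281, 0.60083707, 0.22170088]), 'tool_rot': array([-6.08320765e-01, -3.08194583e+00,  2.30974284e-03]), 'ft_force': array([-0.80961163,  0.08274942, -0.15751351]), 'torque': array([ 0.01169675,  0.04770394, -0.02109764]), 'grip_force': 0.0, 'grip_width': 0.9980810523649455} 0.0187
scene [[482.45820594   0.         253.45658046]
 [  0.         482.45820594 190.0201948 ]
 [  0.           0.           1.        ]] [[ 0.71840979 -0.69558088 -0.00738983 -0.43914492]
 [-0.45188839 -0.45859013 -0.76517447  0.28319586]
 [ 0.52885183  0.55304821 -0.64378057  1.58035314]
 [ 0.          0.          0.          1.        ]]
top [[483.12452101   0.         254.76963333]
 [  0.         483.12452101 193.30668131]
 [  0.           0.           1.        ]] [[ 0.03000692 -0.99949146  0.01078883 -0.13656881]
 [-0.99219451 -0.03109139 -0.12076168  0.5286023 ]
 [ 0.1210357  -0.00708093 -0.9926229   2.12535332]
 [ 0.          0.          0.          1.        ]]
wrist [[297.31863964   0.         252.49974491]
 [  0.         297.31863964 195.47384878]
 [  0.           0.           1.        ]] [[-1.20404576e-03 -9.52242381e-01 -3.05340790e-01  8.36184339e-02]
 [ 9.99999125e-01 -1.31390516e-03  1.54291450e-04  2.46473956e-04]
 [-5.48111696e-04 -3.05340337e-01  9.52243130e-01 -1.63028353e-01]
 [ 0.00000000e+00  0.00000000e+00  0.00000000e+00  1.00000000e+00]]
```

View pics/scene0.png

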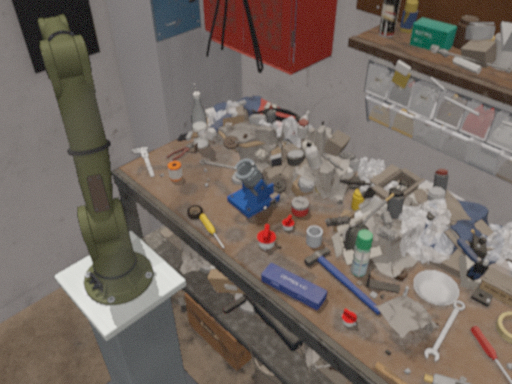

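View pics/top0.png

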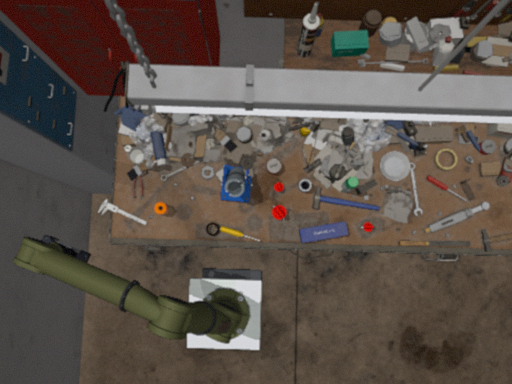

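The scene view shows the element at (176,170), the stand at (250,185), cap candidates at (266,238), (288,223) and (349,318), and a possible spacer at (315,236). The top view has the matching items at (161,208), (237,182), (280,212) and (305,185). I'll enlarge these areas.

```bash
python3 - <<'E'
from h import *
import pickle
D=pickle.load(open('d0.pkl','rb'))
s=D['scene']['image'];t=D['top']['image']
a=cv2.resize(s[130:280,140:340],(800,600),interpolation=cv2.INTER_CUBIC)
save('pics/c1.png',a)
b=cv2.resize(t[130:250,140:320],(800,533),interpolation=cv2.INTER_CUBIC)
save('pics/c2.png',b)
for n,uv in(('top',[(161,208),(237,182),(280,212),(305,185),(280,187),(273,166)]),('scene',[(176,170),(315,236),(266,238),(301,207)])):
  for u,v in uv: print(n,u,v,onplane(D[n],u,v,0.05).round(3))
E
```

```text
top 161 208 [0.452 0.291 0.05 ]
top 237 182 [ 0.579 -0.04   0.05 ]
top 280 212 [ 0.451 -0.234  0.05 ]
top 305 185 [ 0.575 -0.342  0.05 ]
top 280 187 [ 0.562 -0.231  0.05 ]
top 273 166 [ 0.656 -0.198  0.05 ]
scene 176 170 [0.443 0.272 0.05 ]
scene 315 236 [ 0.558 -0.358  0.05 ]
scene 266 238 [ 0.432 -0.247  0.05 ]
scene 301 207 [ 0.634 -0.226  0.05 ]
```

View pics/c1.png

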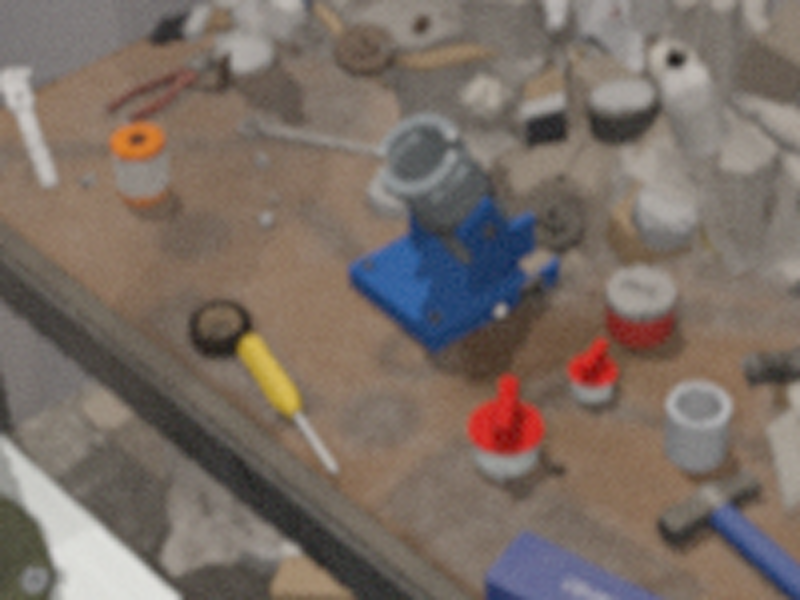

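View pics/c2.png

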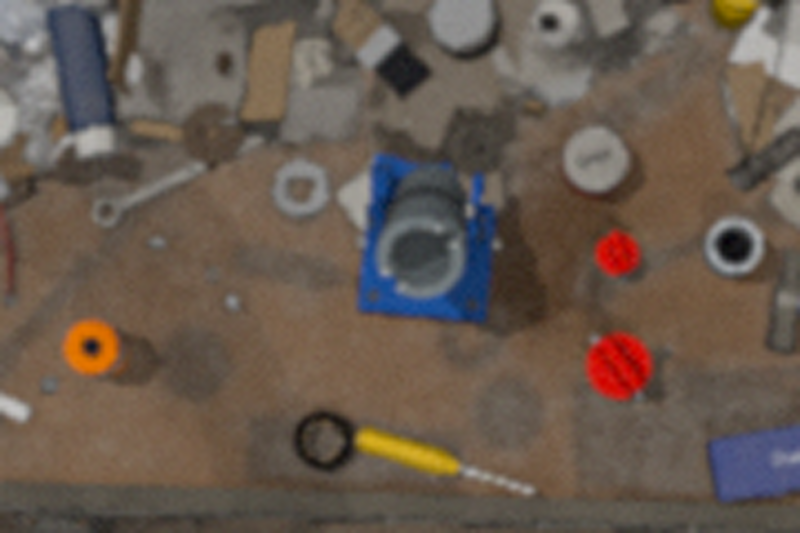

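Identified: the spacer is the grey tube with the black inside at c1 (697,425). The main cap is the large red one at c1 (507,430). The 'red and white tin' and small caps are decoys. The housing mouth is at c1 (420,155) and c2 (422,255). A glass bottle shape stands near scene (197,110). Next I'll measure all of these.

```bash
cat >> h.py <<'E'
def cents(im,lo,hi,amin=15):
    m=cv2.inRange(cv2.cvtColor(im,cv2.COLOR_RGB2HSV),np.array(lo),np.array(hi))
    n,l,s,c=cv2.connectedComponentsWithStats(m)
    return sorted([(int(s[i,4]),c[i].round(1).tolist(),s[i,:4].tolist()) for i in range(1,n) if s[i,4]>=amin],reverse=True)
def go(p,Rm):
    s=ctrl.get_state();R0=R.from_rotvec(s['tool_rot'])
    return (R0.inv().apply(np.array(p)-s['position'])*1000).round(1),np.degrees((R0.inv()*R.from_matrix(Rm)).as_rotvec()).round(2)
E
python3 - <<'E'
from h import *
import pickle
D=pickle.load(open('d0.pkl','rb'))
S,T=D['scene'],D['top']
for n in 'scene','top':
  print(n,'orange',cents(D[n]['image'],(5,180,150),(18,255,255))[:3],'red',cents(D[n]['image'],(0,200,120),(4,255,255))[:6],'blue',cents(D[n]['image'],(105,180,60),(120,255,255),60)[:5])
for a,b in [((206,169.5),(175.3,184.2)),((206,184.5),(192.2,198)),((162,175),(151,217)),((176,165),(161,208)),((245,169),(235,187)),((314.5,231),(305,185))]:
  print(tri(ray(S,*a),ray(T,*b)).round(3))
print('bottle?',onplane(S,200,143,0).round(3),proj(T,onplane(S,200,143,0)),proj(T,onplane(S,197,90,.305)),onplane(S,197,90,.305).round(3))
w=D['wrist']['image'];s=S['image'][75:175,140:273]
save('pics/c3.png',np.hstack([cv2.resize(w,(400,300)),cv2.resize(s,(400,300),interpolation=cv2.INTER_CUBIC)]))
E
```

```text
scene orange [(60, [173.9, 165.2], [168, 162, 12, 7])] red [(163, [266.2, 235.3], [258, 225, 17, 17]), (89, [349.0, 316.4], [343, 310, 13, 12]), (55, [288.0, 221.1], [283, 216, 11, 9])] blue []
top orange [(103, [160.2, 207.7], [154, 202, 13, 12])] red [(152, [278.7, 211.8], [272, 205, 14, 15]), (66, [278.4, 186.5], [274, 182, 10, 10]), (59, [367.6, 226.8], [364, 223, 9, 9])] blue [(244, [235.2, 189.4], [222, 166, 28, 36])]
[0.567 0.24  0.003]
[0.505 0.162 0.004]
[0.416 0.342 0.   ]
[0.453 0.287 0.061]
[ 0.539 -0.035  0.172]
[ 0.574 -0.342  0.052]
bottle? [0.676 0.412 0.   ] (np.float64(139.0893966077757), np.float64(159.36938714116718)) (np.float64(137.87308259962595), np.float64(154.82848984097728)) [0.637 0.345 0.305]
```

View pics/c3.png

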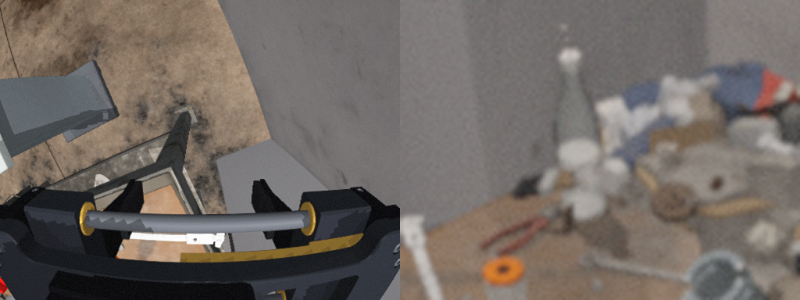

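The bottle is at the back left, about (0.64,0.345), and out of the way. The other specks are flat on the bench. The element top triangulates to z≈0.061, the spacer to 0.052 and the mouth to about (0.54,-0.035,0.17), all plausible. Next is the move over the element.

```bash
cat >> h.py <<'E'
def tool(a,tilt=0):
    "tool rotation: x axis heading a deg (world), z down, then leaned so z points forward by tilt about world y"
    c,s=np.cos(np.radians(a)),np.sin(np.radians(a))
    M=np.array([[c,s,0],[s,-c,0],[0,0,-1.]])
    return R.from_euler('y',-tilt,degrees=True).as_matrix()@M
E
python3 - <<'E'
from h import *
print(go((.435,.277,.21),tool(212)))
E
```

```text
(array([-297. , -228.1,   12.1]), array([-8.000e-02, -3.000e-02, -5.433e+01]))
```

```bash
python3 -m handwheel '[{"x":-0.297,"y":-0.228,"z":0.012,"wz":-54.3},{"x":-0.297,"y":-0.228,"z":0.012,"wz":-54.3},{"x":-0.297,"y":-0.228,"z":0.012,"wz":-54.3},{"x":-0.297,"y":-0.228,"z":0.012,"wz":-54.3},{"x":-0.297,"y":-0.228,"z":0.012,"wz":-54.3},{"x":-0.297,"y":-0.228,"z":0.012,"wz":-54.3},{"x":-0.297,"y":-0.228,"z":0.012,"wz":-54.3},{"x":-0.297,"y":-0.228,"z":0.012,"wz":-54.3},{"x":-0.297,"y":-0.228,"z":0.012,"wz":-54.3},{"x":-0.297,"y":-0.228,"z":0.012,"wz":-54.3}]' 0.08 25
cat >> h.py <<'E'
def orange(d,z=.065):
    c=cents(d['image'],(5,150,90),(18,255,255),150)
    out=[]
    for a,(u,v),b in c[:3]: out.append((a,(u,v),b,onplane(d,u,v,z).round(4)))
    return out
E
python3 - <<'E'
from h import *
d=cam('wrist');print(d['s']['position'],d['s']['joint_positions'].round(2))
save('pics/w1.png',d['image'])
print(orange(d)); 
S=cam('scene')
E
```

```text
[0.24690281 0.60083707 0.22170088] [-1.17  0.32 -0.07  1.45  0.02  1.37 -0.06]
[]invalid input at $[0]: expected keys x, y, z, wx, wy, wz
```

View pics/w1.png

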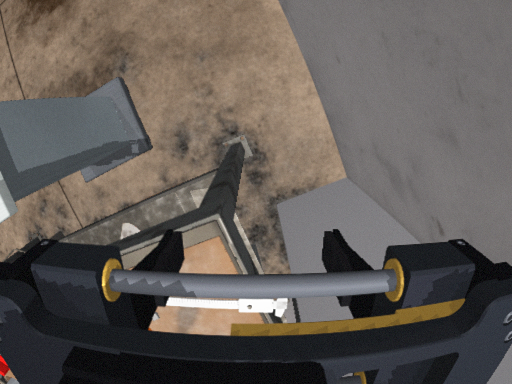

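The move was refused because every row needs all six keys. The picture still shows the start pose, with fingertips at (180,235) and (330,235) framing the target area.

```bash
python3 -m handwheel '[{"x":-0.297,"y":-0.228,"z":0.012,"wx":0,"wy":0,"wz":-54.3},{"x":-0.297,"y":-0.228,"z":0.012,"wx":0,"wy":0,"wz":-54.3},{"x":-0.297,"y":-0.228,"z":0.012,"wx":0,"wy":0,"wz":-54.3},{"x":-0.297,"y":-0.228,"z":0.012,"wx":0,"wy":0,"wz":-54.3},{"x":-0.297,"y":-0.228,"z":0.012,"wx":0,"wy":0,"wz":-54.3},{"x":-0.297,"y":-0.228,"z":0.012,"wx":0,"wy":0,"wz":-54.3},{"x":-0.297,"y":-0.228,"z":0.012,"wx":0,"wy":0,"wz":-54.3},{"x":-0.297,"y":-0.228,"z":0.012,"wx":0,"wy":0,"wz":-54.3},{"x":-0.297,"y":-0.228,"z":0.012,"wx":0,"wy":0,"wz":-54.3},{"x":-0.297,"y":-0.228,"z":0.012,"wx":0,"wy":0,"wz":-54.3}]' 0.08 25
python3 - <<'E'
from h import *
import pickle
d=cam('wrist');print(d['s']['position'],d['s']['joint_positions'].round(2))
print(orange(d)); pickle.dump(d,open('w1.pkl','wb'))
D=pickle.load(open('d0.pkl','rb'));c=orange(d)[0][1]
# orange centres: wrist vs scene
print(tri(ray(d,*c),ray(D['scene'],173.9,165.2)).round(4),tri(ray(d,*c),ray(D['top'],160.2,207.7)).round(4))
E
```

```text
time: 1.08
position: [0.4387, 0.2703, 0.2106]
tool_rot: [-0.852, 3.023, -0.005]
ft_force: [0.7, -0.8, 0.1]
grip_width: 0.924
grip_force: 0.0
[0.43871018 0.27034911 0.21062787] [-0.71  0.04  0.1   1.8  -0.    1.3   1.52]
[(1623, (263.6, 202.3), [240, 179, 49, 48], array([0.4527, 0.292 , 0.065 ]))]
[0.4529 0.2943 0.0579] [0.452  0.2913 0.0676]
```

```bash
python3 - <<'E'
from h import *
print(go((.4525,.2915,.036),tool(211.5)))
E
```

```text
(array([-22.6,  11.7, 174.6]), array([-0.17,  0.01, -0.11]))
```

```bash
python3 -m handwheel '[{"x":-0.0226,"y":0.0117,"z":0.03,"wx":0,"wy":0,"wz":0},{"x":-0.0226,"y":0.0117,"z":0.06,"wx":0,"wy":0,"wz":0},{"x":-0.0226,"y":0.0117,"z":0.09,"wx":0,"wy":0,"wz":0},{"x":-0.0226,"y":0.0117,"z":0.09,"wx":0,"wy":0,"wz":0},{"x":-0.0226,"y":0.0117,"z":0.09,"wx":0,"wy":0,"wz":0}]'
python3 - <<'E'
from h import *
d=cam('wrist'); print(orange(d))
print(go((.4525,.2915,.036),tool(211.5)))
E
```

```text
time: 1.55
position: [0.4467, 0.2991, 0.1194]
tool_rot: [0.865, -3.017, 0.002]
ft_force: [-0.4, -1.1, 1.1]
grip_width: 0.923
grip_force: 0.0
[(3092, (242.0, 213.6), [208, 181, 69, 66], array([0.4521, 0.292 , 0.065 ]))]
(array([ 0.8, -9.4, 85.4]), array([0.01, 0.02, 0.49]))
```

```bash
python3 -m handwheel '[{"x":0.001,"y":-0.009,"z":0.02,"wx":0,"wy":0,"wz":0},{"x":0.001,"y":-0.009,"z":0.04,"wx":0,"wy":0,"wz":0},{"x":0.001,"y":-0.009,"z":0.065,"wx":0,"wy":0,"wz":0},{"x":0.001,"y":-0.009,"z":0.085,"wx":0,"wy":0,"wz":0},{"x":0.001,"y":-0.009,"z":0.085,"wx":0,"wy":0,"wz":0},{"x":0.001,"y":-0.009,"z":0.085,"wx":0,"wy":0,"wz":0}]'
python3 -m handwheel '[{"x":0,"y":0,"z":0,"wx":0,"wy":0,"wz":0},{"x":0,"y":0,"z":0,"wx":0,"wy":0,"wz":0},{"x":0,"y":0,"z":0,"wx":0,"wy":0,"wz":0},{"x":0,"y":0,"z":0,"wx":0,"wy":0,"wz":0},{"x":0,"y":0,"z":0,"wx":0,"wy":0,"wz":0},{"x":0,"y":0,"z":0,"wx":0,"wy":0,"wz":0}]' 0.04 25
```

```text
time: 2.1
position: [0.4527, 0.2919, 0.0371]
tool_rot: [-0.865, 3.019, 0.001]
ft_force: [-0.3, 0.1, 0.2]
grip_width: 0.92
grip_force: 0.0
time: 2.6
position: [0.4524, 0.2916, 0.0363]
tool_rot: [-0.865, 3.019, 0.001]
ft_force: [0.4, -0.4, 3.3]
grip_width: 0.617
grip_force: 25.0
```

```bash
python3 -m handwheel '[{"x":0,"y":0,"z":-0.03,"wx":0,"wy":0,"wz":0},{"x":0,"y":0,"z":-0.07,"wx":0,"wy":0,"wz":0},{"x":0,"y":0,"z":-0.11,"wx":0,"wy":0,"wz":0},{"x":0,"y":0,"z":-0.15,"wx":0,"wy":0,"wz":0},{"x":0,"y":0,"z":-0.18,"wx":0,"wy":0,"wz":0},{"x":0,"y":0,"z":-0.18,"wx":0,"wy":0,"wz":0}]'
python3 - <<'E'
from h import *
print(go((.509,-.035,.305),tool(180,30)))
E
```

```text
time: 3.1
position: [0.4552, 0.2933, 0.223]
tool_rot: [-0.862, 3.009, 0.007]
ft_force: [1.0, 0.5, -1.1]
grip_width: 0.615
grip_force: 25.0
(array([ 127. , -306.9,  -83.9]), array([  8.61, -28.55,  31.13]))
```

```bash
python3 -m handwheel '[{"x":0.013,"y":-0.031,"z":-0.02,"wx":0.9,"wy":-2.9,"wz":3.1},{"x":0.038,"y":-0.07,"z":-0.04,"wx":1.8,"wy":-6,"wz":6.2},{"x":0.05,"y":-0.105,"z":-0.05,"wx":2.7,"wy":-9,"wz":10},{"x":0.062,"y":-0.14,"z":-0.06,"wx":3.6,"wy":-12,"wz":13},{"x":0.075,"y":-0.175,"z":-0.07,"wx":4.5,"wy":-15,"wz":16.5},{"x":0.088,"y":-0.21,"z":-0.08,"wx":5.4,"wy":-18,"wz":20},{"x":0.1,"y":-0.245,"z":-0.084,"wx":6.5,"wy":-21.5,"wz":23.5},{"x":0.115,"y":-0.28,"z":-0.084,"wx":7.6,"wy":-25,"wz":27},{"x":0.127,"y":-0.307,"z":-0.084,"wx":8.6,"wy":-28.5,"wz":31},{"x":0.127,"y":-0.307,"z":-0.084,"wx":8.6,"wy":-28.5,"wz":31}]'
python3 -m handwheel '[{"x":0,"y":0,"z":0,"wx":0,"wy":0,"wz":0},{"x":0,"y":0,"z":0,"wx":0,"wy":0,"wz":0},{"x":0,"y":0,"z":0,"wx":0,"wy":0,"wz":0}]'
python3 - <<'E'
from h import *
import pickle
d=cam('wrist');print(d['s']['position'],d['s']['joint_positions'].round(2)); pickle.dump(d,open('w2.pkl','wb'))
save('pics/w2.png',d['image'])
print(go((.509,-.035,.305),tool(180,30)))
E
```

```text
time: 3.93
position: [0.5155, 0.0275, 0.2862]
tool_rot: [-0.137, 2.73, 0.002]
ft_force: [0.4, -0.1, -0.7]
grip_width: 0.613
grip_force: 25.0
time: 4.18
position: [0.515, 0.028, 0.2858]
tool_rot: [-0.139, 2.733, 0.002]
ft_force: [0.2, 0.7, -0.6]
grip_width: 0.613
grip_force: 25.0
[0.51496391 0.02802897 0.28575237] [ 0.18 -0.3  -0.25  2.   -0.08  1.02  1.63]
(array([  4.6, -63.7, -21.2]), array([ 1.64, -6.71,  5.61]))
```

View pics/w2.png

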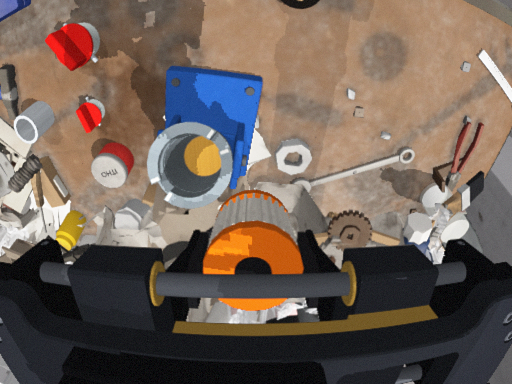

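The wrist view shows the element held at (255,250), the housing's pale ring centred near (191,163) with brass at (202,157), the cap at (72,45) and the spacer at (33,122). Joint 2 has reached its −0.3 limit, so this approach has to be lower and farther out. First I'll measure the ring.

```bash
cat >> h.py <<'E'
from scipy.optimize import least_squares
AX=np.array([-.5,0,.866]);EX=np.array([.866,0,.5]);EY=np.array([0,1.,0])
def axes(yaw=0):
    Z=R.from_euler('z',yaw,degrees=True); return Z.apply(EX),Z.apply(EY),Z.apply(AX)
def onpl(d,u,v,p,n):
    o,r=ray(d,u,v); return o+r*((p-o)@n)/(r@n)
def circfit(d,pts,p0,yaw=0):
    "pixels -> circle on plane through p0 normal axis; returns centre, radius, resid"
    ex,ey,ez=axes(yaw);P=np.array([onpl(d,u,v,p0,ez)-p0 for u,v in pts]);X=P@ex;Y=P@ey
    f=lambda q:np.hypot(X-q[0],Y-q[1])-q[2]
    s=least_squares(f,[X.mean(),Y.mean(),.03],loss='soft_l1',f_scale=.001)
    return p0+s.x[0]*ex+s.x[1]*ey,s.x[2],np.sqrt(np.mean(s.fun**2))
E
python3 - <<'E'
from h import *
import pickle
d=pickle.load(open('w2.pkl','rb'));im=d['image']
hsv=cv2.cvtColor(im,cv2.COLOR_RGB2HSV)
for u,v in [(191,128),(160,150),(155,165),(191,200),(225,165),(180,145),(170,165),(185,180),(212,130),(195,190),(228,130),(145,130)]: print((u,v),im[v,u],hsv[v,u])
b=cents(im,(105,150,60),(125,255,255),300)[:3];print(b)
save('pics/w2c.png',cv2.resize(im[60:215,135:270],(540,620)[:2] if 0 else (522,600),interpolation=cv2.INTER_CUBIC))
E
```

```text
(191, 128) [154 164 170] [101  24 170]
(160, 150) [189 202 209] [101  24 209]
(155, 165) [190 204 210] [ 99  24 210]
(191, 200) [182 194 201] [101  24 201]
(225, 165) [142 155 162] [101  31 162]
(180, 145) [62 67 71] [103  32  71]
(170, 165) [62 67 69] [99 26 69]
(185, 180) [66 73 78] [103  39  78]
(212, 130) [220 224 221] [ 68   5 224]
(195, 190) [72 80 84] [100  36  84]
(228, 130) [ 32  75 148] [109 200 148]
(145, 130) [128  94  68] [ 13 120 128]
[(5990, [215.6, 106.1], [165, 66, 97, 123])]
```

View pics/w2c.png

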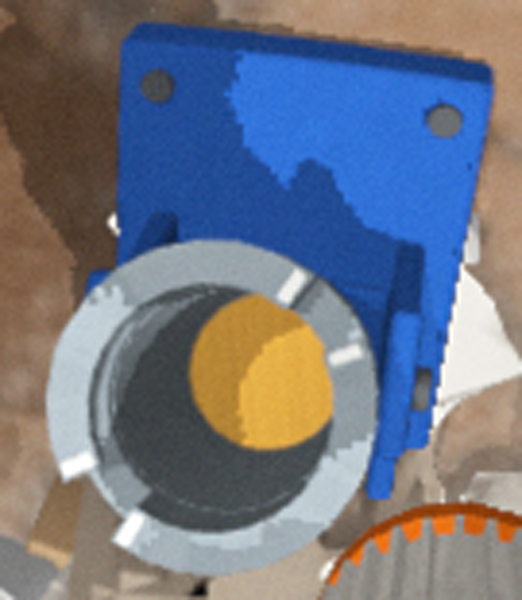

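The crop shows the ring clearly. White strokes at crop (290,285) and (345,355) bound one notch, at about (325,315), and (78,465) and (130,525) bound the other. The front base edge runs from (124,42) to (488,80).

```bash
cat >> h.py <<'E'
def ringmeas(d,c0,yaw,win=60,verbose=1):
    im=d['image'];hsv=cv2.cvtColor(im,cv2.COLOR_RGB2HSV)
    u0,v0=[int(x) for x in proj(d,c0)]
    m=cv2.inRange(hsv,np.array((0,0,105)),np.array((179,50,255)));mm=np.zeros_like(m)
    cv2.circle(mm,(u0,v0),win,255,-1);m&=mm
    # restrict to bluish ring + white strokes
    b=cv2.inRange(hsv,np.array((90,14,105)),np.array((112,60,255)))|cv2.inRange(hsv,np.array((0,0,200)),np.array((179,14,255)))
    m&=b;m=cv2.morphologyEx(m,cv2.MORPH_OPEN,np.ones((3,3),np.uint8))
    n,l,s,c=cv2.connectedComponentsWithStats(m);i=1+np.argmax(s[1:,4]);r=(l==i).astype(np.uint8)*255
    return m,r
E
python3 - <<'E'
from h import *
import pickle
d=pickle.load(open('w2.pkl','rb'));k=522/135
pc=lambda x,y:(135+x/k,60+y/k)
A=onplane(d,*pc(124,42),.026);B=onplane(d,*pc(490,82),.026)
v=B-A;print('front edge',A,B,np.linalg.norm(v),'yaw',np.degrees(np.arctan2(v[1],v[0]))-90)
yaw=np.degrees(np.arctan2(v[1],v[0]))-90
c0=np.array([.539,-.035,.172])
m,r=ringmeas(d,c0,yaw)
cv2.imwrite('pics/mask.png',r)
# outer edge by radial scan from pixel centre, inner edge likewise
cu,cv_=191,163;outer=[];inner=[]
for t in np.radians(np.arange(0,360,4)):
    q=[r[int(round(cv_+k*np.sin(t))),int(round(cu+k*np.cos(t)))]>0 for k in np.arange(15,60,.5)]
    w=np.where(q)[0]
    if len(w): e=15+w[-1]*.5+.25; outer.append((cu+e*np.cos(t),cv_+e*np.sin(t))); 
for dz in(-.01,0,.01,.02):
    p0=c0+dz*AX
    c,rad,res=circfit(d,outer,p0,yaw);print(dz,c.round(4),rad.round(4),res.round(4),len(outer))
hsv=cv2.cvtColor(d['image'],cv2.COLOR_RGB2HSV)
w=cv2.inRange(hsv,np.array((0,0,190)),np.array((179,13,255)))
n,l,s,cc=cv2.connectedComponentsWithStats(w[115:210,140:240]);print([(s[i,4],(cc[i]+[140,115]).round(1)) for i in range(1,n) if s[i,4]>3])
E
```

```text
front edge [ 0.49654177 -0.09210727  0.026     ] [0.50288545 0.03400509 0.026     ] 0.1262718018921346 yaw -2.879656614855577
-0.01 [ 0.5475 -0.0349  0.1654] 0.043 0.0018 90
0 [ 0.5416 -0.0331  0.1735] 0.0415 0.0017 90
0.01 [ 0.5357 -0.0314  0.1816] 0.04 0.0017 90
0.02 [ 0.5298 -0.0296  0.1896] 0.0386 0.0016 90
[(np.int32(32), array([210.1, 133.4])), (np.int32(33), array([223.9, 151.2])), (np.int32(40), array([154.5, 179.6])), (np.int32(42), array([168. , 196.5])), (np.int32(5), array([219.2, 206.4]))]
```

```bash
cat >> h.py <<'E'
def strokes(d,c0,yaw,rmin=.028,rmax=.045,tol=.190):
    ex,ey,ez=axes(yaw);hsv=cv2.cvtColor(d['image'],cv2.COLOR_RGB2HSV)
    w=cv2.inRange(hsv,np.array((0,0,int(tol*1000))),np.array((179,13,255)))
    n,l,s,cc=cv2.connectedComponentsWithStats(w);out=[]
    for i in range(1,n):
        if s[i,4]<8: continue
        q=onpl(d,*cc[i],c0,ez)-c0;x,y=q@ex,q@ey
        if rmin<np.hypot(x,y)<rmax: out.append((int(s[i,4]),cc[i].round(1).tolist(),round(x*1000,1),round(y*1000,1),round(np.hypot(x,y)*1000,1),round(np.degrees(np.arctan2(y,x)),1)))
    return out
E
python3 - <<'E'
from h import *
import pickle
d=pickle.load(open('w2.pkl','rb'))
for c0 in ([.540,-.0326,.176],[.5372,-.0318,.180]):
    o=strokes(d,np.array(c0),-2.9); print(*o,sep='\n')
    print(np.mean([[a[2],a[3]] for a in o],axis=0))
print(go((.517,-.10,.25),tool(177.1,30)))
E
```

```text
(32, [210.1, 133.4], np.float64(-32.3), np.float64(16.7), np.float64(36.3), np.float64(152.7))
(33, [223.9, 151.2], np.float64(-17.2), np.float64(31.7), np.float64(36.0), np.float64(118.5))
(40, [154.5, 179.6], np.float64(17.7), np.float64(-32.4), np.float64(36.9), np.float64(-61.3))
(42, [168.0, 196.5], np.float64(32.6), np.float64(-17.4), np.float64(36.9), np.float64(-28.1))
[ 0.2  -0.35]
(32, [210.1, 133.4], np.float64(-31.8), np.float64(16.4), np.float64(35.8), np.float64(152.7))
(33, [223.9, 151.2], np.float64(-17.0), np.float64(31.2), np.float64(35.5), np.float64(118.6))
(40, [154.5, 179.6], np.float64(17.3), np.float64(-31.7), np.float64(36.2), np.float64(-61.4))
(42, [168.0, 196.5], np.float64(31.9), np.float64(-17.0), np.float64(36.2), np.float64(-28.1))
[ 0.1   -0.275]
(array([  25.4, -128.2,   31. ]), array([ 1.47, -6.75,  8.5 ]))
```

The notch line is at 135.5° (mid-strokes 135.6 and −44.7), within the allowed ±18. Now a second wrist view from lower and the other side.

```bash
python3 -m handwheel '[{"x":0.006,"y":-0.03,"z":0.008,"wx":0.3,"wy":-1.5,"wz":2},{"x":0.012,"y":-0.06,"z":0.016,"wx":0.6,"wy":-3,"wz":4},{"x":0.018,"y":-0.09,"z":0.024,"wx":1,"wy":-5,"wz":6},{"x":0.025,"y":-0.128,"z":0.031,"wx":1.5,"wy":-6.8,"wz":8.5},{"x":0.025,"y":-0.128,"z":0.031,"wx":1.5,"wy":-6.8,"wz":8.5},{"x":0.025,"y":-0.128,"z":0.031,"wx":1.5,"wy":-6.8,"wz":8.5},{"x":0.025,"y":-0.128,"z":0.031,"wx":1.5,"wy":-6.8,"wz":8.5}]'
python3 - <<'E'
from h import *
import pickle
d=cam('wrist');pickle.dump(d,open('w3.pkl','wb'));print(d['s']['position'],d['s']['joint_positions'].round(2))
e=pickle.load(open('w2.pkl','rb'))
for c0 in ([.540,-.0326,.176],):
    o=strokes(d,np.array(c0),-2.9); print(*o,sep='\n')
    o2=strokes(e,np.array(c0),-2.9)
    P=[]
    for a in o:
        b=min(o2,key=lambda b:np.hypot(a[2]-b[2],a[3]-b[3])); P.append(tri(ray(d,*a[1]),ray(e,*b[1])));print(P[-1].round(4))
    P=np.array(P);print(P.mean(0)); 
    if len(P)>=3:
        u,s,vt=np.linalg.svd(P-P.mean(0));print('normal',vt[2]*np.sign(vt[2][2]),s)
print(proj(d,[.54,-.0326,.176]), go((.517,-.10,.25),tool(177.1,30)))
E
```

```text
time: 4.82
position: [0.5257, -0.1012, 0.2485]
tool_rot: [0.064, 2.622, 0.021]
ft_force: [0.2, 0.5, -1.3]
grip_width: 0.612
grip_force: 25.0
[ 0.52574175 -0.10121969  0.24845794] [ 0.4  -0.3  -0.15  2.12 -0.23  0.82  1.88]
(65, [351.8, 123.8], np.float64(-42.2), np.float64(13.1), np.float64(44.2), np.float64(162.7))
(48, [357.8, 137.2], np.float64(-31.3), np.float64(19.0), np.float64(36.7), np.float64(148.7))
(47, [298.2, 196.2], np.float64(18.5), np.float64(-29.7), np.float64(35.0), np.float64(-58.1))
(45, [314.8, 212.7], np.float64(33.5), np.float64(-14.7), np.float64(36.6), np.float64(-23.7))
[ 0.514  -0.0149  0.1487]
[ 0.5106 -0.014   0.1643]
[ 0.5499 -0.064   0.1894]
[ 0.5633 -0.05    0.1967]
[ 0.53446402 -0.03571372  0.17476614]
normal [-0.66667371 -0.04465561  0.74401078] [0.07160062 0.01468506 0.01024627]
(np.float64(334.10150460930754), np.float64(174.25521619050298)) (array([ 7.3,  0.4, -5.6]), array([ 0.16, -0.22,  0.15]))
```

Two-view strokes give the mouth at about (0.537,−0.032,0.1805), which agrees with the ~180 mm in the text. Next: align above the mouth.

```bash
cat >> h.py <<'E'
M=np.array([.537,-.032,.1803]);YAW=-2.9
def mp(h,dx=0,dy=0):
    ex,ey,ez=axes(YAW);return M+h*ez+dx*ex+dy*ey
def mrot(off=0):
    "tool along -bore axis, turned off deg about mouth z from nominal (tool x = -mouth x)"
    ex,ey,ez=axes(YAW);B=np.column_stack([-ex,ey,-ez]);return R.from_rotvec(ez*np.radians(off)).as_matrix()@B
def where():
    s=ctrl.get_state();ex,ey,ez=axes(YAW);q=s['position']-M;Rm=R.from_rotvec(s['tool_rot']).as_matrix();z=Rm[:,2];y=Rm[:,1]
    print('mouth mm',(np.array([q@ex,q@ey,q@ez])*1000).round(1),'tilt err deg',np.degrees([z@ex,z@ey]).round(2),'off',round(np.degrees(np.arctan2(y@ey,y@ex))-90,1),'F',s['ft_force'].round(1),'q',s['joint_positions'].round(2),'w',round(s['grip_width']*87,1),'t',round(s['time'],2))
E
python3 - <<'E'
from h import *
where();print(go(mp(.055),mrot()))
E
```

```text
mouth mm [ 27.8 -69.2  63. ] tilt err deg [-0.25  1.61] off -0.2 F [-0.4  0.2 -1.2] q [ 0.4  -0.3  -0.15  2.12 -0.23  0.82  1.88] w 53.6 t 4.87
(array([28. , 68.8, 10.1]), array([ 1.61, -0.26, -0.24]))
```

```bash
python3 -m handwheel '[{"x":0.01,"y":0.025,"z":0,"wx":0.5,"wy":0,"wz":0},{"x":0.018,"y":0.045,"z":0.004,"wx":1,"wy":0,"wz":0},{"x":0.028,"y":0.069,"z":0.008,"wx":1.6,"wy":-0.2,"wz":-0.2},{"x":0.028,"y":0.069,"z":0.008,"wx":1.6,"wy":-0.2,"wz":-0.2},{"x":0.028,"y":0.069,"z":0.008,"wx":1.6,"wy":-0.2,"wz":-0.2},{"x":0.028,"y":0.069,"z":0.008,"wx":1.6,"wy":-0.2,"wz":-0.2}]'
python3 - <<'E'
from h import *
where();print(go(mp(.055),mrot()))
E
```

```text
time: 5.37
position: [0.5269, -0.0295, 0.2149]
tool_rot: [0.063, 2.641, -0.009]
ft_force: [-0.4, 0.4, -1.3]
grip_width: 0.618
grip_force: 25.0
mouth mm [ 8.4  1.9 35.1] tilt err deg [-1.35  0.37] off 0.0 F [-0.4  0.4 -1.3] q [-0.03 -0.3   0.02  2.18  0.04  0.76  1.49] w 53.8 t 5.37
(array([  8.9,  -1.8, -19.7]), array([ 0.37, -1.35,  0.05]))
```

Joint 2 limits the fully tilted pose when it is high up, but lower down it should fit. For the element I'll enter at less tilt (about 22°), which the 3 mm clearance allows, and straighten up while descending.

```bash
cat >> h.py <<'E'
def footpose(h,lean,L=.036,dx=0,dy=0,off=0):
    "tool pose with part foot (L beyond TCP) at height h; lean = deg less tilt than the bore"
    ex,ey,ez=axes(YAW);Q=R.from_rotvec(ey*np.radians(lean)).as_matrix()@mrot(off)
    return mp(h,dx,dy)-L*Q[:,2],Q
E
python3 - <<'E'
from h import *
for h,l in((.012,8),(-.01,6)): 
    p,Q=footpose(h,l); print(p.round(3),Q[:,2].round(2),*go(p,Q))
E
```

```text
[ 0.518 -0.031  0.224] [ 0.37 -0.02 -0.93] [  3.7  -1.9 -12.5] [0.37 6.65 0.08]
[ 0.527 -0.032  0.205] [ 0.41 -0.02 -0.91] [ 4.5 -2.   9.4] [0.37 4.65 0.07]
```

```bash
python3 -m handwheel '[{"x":0.002,"y":-0.001,"z":-0.0125,"wx":0.4,"wy":3,"wz":0},{"x":0.0037,"y":-0.002,"z":-0.0125,"wx":0.4,"wy":6.6,"wz":0},{"x":0.0037,"y":-0.002,"z":-0.0125,"wx":0.4,"wy":6.6,"wz":0},{"x":0.0037,"y":-0.002,"z":-0.0125,"wx":0.4,"wy":6.6,"wz":0}]'
python3 - <<'E'
from h import *
where()
for h,l in((.012,8),(-.015,6)): 
    p,Q=footpose(h,l); print(*go(p,Q))
E
```

```text
time: 5.7
position: [0.5179, -0.0357, 0.224]
tool_rot: [0.08, 2.755, -0.017]
ft_force: [-0.0, -0.1, -1.5]
grip_width: 0.616
grip_force: 25.0
mouth mm [ 5.5 -4.7 47.3] tilt err deg [-7.87 -0.23] off -0.4 F [-0.  -0.1 -1.5] q [-0.03 -0.25  0.02  2.09  0.04  0.92  1.49] w 53.6 t 5.7
[ 0.6  4.7 -0.3] [-0.23  0.11 -0.4 ]
[-1.9  4.8 26.4] [-0.24 -1.89 -0.4 ]
```

```bash
python3 -m handwheel '[{"x":0,"y":0.0047,"z":0,"wx":0,"wy":0,"wz":0},{"x":-0.001,"y":0.0047,"z":0.008,"wx":0,"wy":-0.5,"wz":0},{"x":-0.001,"y":0.0047,"z":0.016,"wx":0,"wy":-1,"wz":0},{"x":-0.002,"y":0.0047,"z":0.022,"wx":0,"wy":-1.9,"wz":0},{"x":-0.002,"y":0.0047,"z":0.026,"wx":0,"wy":-1.9,"wz":0},{"x":-0.002,"y":0.0047,"z":0.026,"wx":0,"wy":-1.9,"wz":0}]'
python3 - <<'E'
from h import *
where()
for h,l in((-.015,6),(-.028,3)): 
    p,Q=footpose(h,l); print(*go(p,Q))
E
```

```text
time: 6.2
position: [0.5247, -0.0314, 0.1971]
tool_rot: [0.08, 2.731, -0.019]
ft_force: [-11.8, 0.5, 4.7]
grip_width: 0.616
grip_force: 25.0
mouth mm [-2.2  0.  20.7] tilt err deg [-6.55 -0.26] off -0.4 F [-11.8   0.5   4.7] q [-0.03 -0.23  0.01  2.14  0.04  0.83  1.48] w 53.6 t 6.2
[-5.9  0.  -0.8] [-0.26 -0.56 -0.4 ]
[-5.5  0.1 12.2] [-0.27 -3.56 -0.39]
```

```bash
python3 - <<'E'
from h import *
d=cam('wrist');S=cam('scene');where()
import pickle;pickle.dump((d,S),open('w4.pkl','wb'))
a=cv2.resize(d['image'][100:340,110:400],(483,400));u,v=[int(x) for x in proj(S,M)]
b=cv2.resize(S['image'][v-40:v+40,u-30:u+30],(300,400),interpolation=cv2.INTER_CUBIC)
save('pics/w4.png',np.hstack([a,b]))
print(u,v)
E
```

```text
mouth mm [-2.1  0.  20.9] tilt err deg [-6.54 -0.26] off -0.4 F [-11.3   1.2   2.7] q [-0.03 -0.23  0.01  2.14  0.04  0.83  1.48] w 53.6 t 6.3
244 166
```

View pics/w4.png

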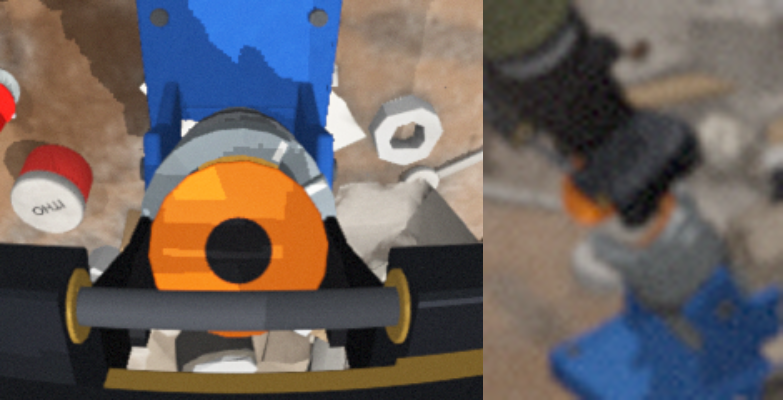

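The wrist view shows the element's top disc centred at crop (240,248), larger than before, so the element slid up about 10 mm in the grip. The scene crop shows its lower orange band still at the rim, so the foot is catching on the edge. I'll measure how far off it is.

```bash
python3 - <<'E'
from h import *
import pickle
d,S=pickle.load(open('w4.pkl','rb'))
print(*strokes(d,M,YAW,tol=.18,rmin=.025,rmax=.05),sep='\n')
for nm in('w2.pkl','w3.pkl','w4.pkl'):
    D=pickle.load(open(nm,'rb'));D=D[0] if nm=='w4.pkl' else D
    a=cents(D['image'],(5,150,90),(18,255,255),150);print(nm,a[:2])
    Rm=R.from_rotvec(D['s']['tool_rot']).as_matrix()
    m=cv2.inRange(cv2.cvtColor(D['image'],cv2.COLOR_RGB2HSV),np.array((5,150,90)),np.array((18,255,255)))
    m=m[150:310,180:345]
    us=np.where(m.any(0))[0]+180
    row=max(range(m.shape[0]),key=lambda r:np.ptp(np.where(m[r])[0]) if m[r].any() else 0)
    w=np.where(m[row])[0]+180;print('widest row',row+150,w[0],w[-1])
    (o,r1),(o,r2)=ray(D,w[0],row+150),ray(D,w[-1]+1,row+150)
    ang=np.arccos(r1@r2);L=.027/np.tan(ang/2);c=o+L*(r1+r2)/np.linalg.norm(r1+r2)
    print('top centre tool frame mm',((c-D['s']['position'])@Rm*1000).round(1))
E
```

```text
(46, [221.9, 175.1], np.float64(-42.0), np.float64(-19.9), np.float64(46.5), np.float64(-154.7))
(56, [278.0, 190.1], np.float64(-31.8), np.float64(16.7), np.float64(35.9), np.float64(152.3))
(62, [299.1, 212.3], np.float64(-16.7), np.float64(31.1), np.float64(35.3), np.float64(118.2))
w2.pkl [(3823, [252.4, 248.9], [203, 221, 101, 54]), (622, [252.3, 302.8], [218, 298, 69, 13])]
widest row 271 203 344
top centre tool frame mm [ 23.    7.7 -68.4]
w3.pkl [(3830, [252.4, 248.9], [203, 221, 101, 54]), (615, [252.3, 302.9], [218, 298, 70, 13])]
widest row 154 206 321
top centre tool frame mm [ 60.2   5.2 -27.4]
w4.pkl [(5703, [253.2, 237.5], [199, 194, 108, 81])]
widest row 264 202 343
top centre tool frame mm [ 25.3   7.5 -67.1]
```

```bash
python3 - <<'E'
from h import *
import pickle
d=pickle.load(open('w4.pkl','rb'))[0]
Rm=R.from_rotvec(d['s']['tool_rot']).as_matrix()
for al in range(-10,45,5):
    c,s=np.cos(np.radians(al)),np.sin(np.radians(al));out=[]
    for x,z in((27,-10),(0,-10),(-27,-10),(27,55)):
        t=np.array([x*c-z*s*1,0,z*c+x*s-18.7])/1000
        out.append([round(float(k)) for k in proj(d,d['s']['position']+Rm@t)])
    print(al,out)
m=cv2.inRange(d['image'],np.array((0,0,0)),np.array((50,50,60)))[215:275,225:285]
n,l,s,c=cv2.connectedComponentsWithStats(m);print([(s[i].tolist(),(c[i]+[225,215]).round(1)) for i in range(1,n) if s[i,4]>60])
E
```

```text
-10 [[253, 229], [253, 271], [253, 305], [253, 174]]
-5 [[253, 225], [253, 270], [253, 306], [253, 180]]
0 [[253, 222], [253, 269], [253, 308], [253, 185]]
5 [[253, 218], [253, 267], [253, 309], [253, 191]]
10 [[253, 215], [253, 266], [253, 310], [253, 197]]
15 [[253, 213], [253, 264], [253, 311], [253, 203]]
20 [[253, 211], [253, 263], [253, 311], [253, 210]]
25 [[253, 209], [253, 261], [253, 311], [253, 216]]
30 [[253, 208], [253, 259], [253, 310], [253, 223]]
35 [[253, 208], [253, 258], [253, 309], [253, 230]]
40 [[253, 207], [253, 256], [253, 307], [253, 237]]
[([9, 16, 38, 39, 1150], array([252.8, 250. ]))]
```

```bash
python3 - <<'E'
from h import *
import pickle
d=pickle.load(open('w4.pkl','rb'))[0]
Rm=R.from_rotvec(d['s']['tool_rot']).as_matrix()
def f(q):
    al,s,b=q;c,sn=np.cos(al),np.sin(al);o=[]
    for x,y,z in((27,0,-10-s),(0,0,-10-s),(0,27,-10-s),(0,-27,-10-s)):
        t=np.array([x*c-z*sn+b,y,z*c+x*sn-18.7])/1000;o.append(proj(d,d['s']['position']+Rm@t))
    return [o[0][1]-194,o[1][1]-250,(o[2][0]-o[3][0])*1.0-108]
for b in(None,):
    s=least_squares(f,[.1,5,0]);print(np.degrees(s.x[0]),s.x[1:],s.fun)
s=least_squares(lambda q:f([q[0],q[1],0])[:2],[.1,5]);print(np.degrees(s.x[0]),s.x[1],s.fun)
w=pickle.load(open('w2.pkl','rb'));m=cv2.inRange(w['image'],np.array((0,0,0)),np.array((50,50,60)))[215:285,225:285]
n,l,st,c=cv2.connectedComponentsWithStats(m);print([(st[i].tolist(),(c[i]+[225,215]).round(1)) for i in range(1,n) if st[i,4]>60])
where()
E
```

```text
17.622632670436264 [4.66128515 9.27512692] [ 0.61032129 -0.61729292  0.31912299]
37.748606925824184 21.330897535511095 [-1.87583282e-12 -1.70530257e-13]
[([8, 43, 41, 20, 550], array([252.5, 267.7]))]
mouth mm [-2.1  0.  20.9] tilt err deg [-6.54 -0.26] off -0.4 F [-11.3   1.2   2.7] q [-0.03 -0.23  0.01  2.14  0.04  0.83  1.48] w 53.6 t 6.3
```

By this fit, the element tipped about 18° in the grip, but its foot is centred and roughly 9 mm inside the bore. I'll turn the tool to line it up, push it farther in and check.

```bash
python3 -m handwheel '[{"x":0,"y":0,"z":0,"wx":0,"wy":4,"wz":0},{"x":0,"y":0,"z":0,"wx":0,"wy":8,"wz":0},{"x":0,"y":0,"z":0,"wx":0,"wy":11,"wz":0},{"x":0,"y":0,"z":0,"wx":0,"wy":11,"wz":0},{"x":0,"y":0,"z":0,"wx":0,"wy":11,"wz":0}]'
python3 - <<'E'
from h import *
where()
ex,ey,ez=axes(YAW);s=ctrl.get_state();print('ez in tool',R.from_rotvec(s['tool_rot']).inv().apply(-ez).round(3))
print('F mouth',[round(float(s['ft_force']@a),1) for a in(ex,ey,ez)])
E
```

```text
time: 6.72
position: [0.5281, -0.0315, 0.1986]
tool_rot: [0.085, 2.916, -0.011]
ft_force: [-0.3, 0.7, -2.0]
grip_width: 0.614
grip_force: 25.0
mouth mm [ 1.4  0.  20.4] tilt err deg [-16.91  -0.17] off -0.4 F [-0.3  0.7 -2. ] q [-0.03 -0.09  0.03  1.97  0.02  1.04  1.5 ] w 53.4 t 6.72
ez in tool [-0.295  0.005  0.955]
F mouth [-1.3, 0.7, -1.6]
```

Contact force is gone. Now I'll push it in along the bore (−0.295, 0, 0.955 in tool axes) by 16 mm.

```bash
python3 -m handwheel '[{"x":-0.0012,"y":0,"z":0.0038,"wx":0,"wy":0,"wz":0},{"x":-0.0024,"y":0,"z":0.0076,"wx":0,"wy":0,"wz":0},{"x":-0.0035,"y":0,"z":0.0115,"wx":0,"wy":0,"wz":0},{"x":-0.0047,"y":0,"z":0.0153,"wx":0,"wy":0,"wz":0},{"x":-0.0047,"y":0,"z":0.0153,"wx":0,"wy":0,"wz":0}]'
python3 - <<'E'
from h import *
where()
ex,ey,ez=axes(YAW);s=ctrl.get_state()
print('F mouth',[round(float(s['ft_force']@a),1) for a in(ex,ey,ez)])
d=cam('wrist');m=cv2.inRange(d['image'],np.array((0,0,0)),np.array((50,50,60)))[205:285,225:285]
n,l,st,c=cv2.connectedComponentsWithStats(m);print([(st[i].tolist(),(c[i]+[225,205]).round(1)) for i in range(1,n) if st[i,4]>60])
print(cents(d['image'],(5,150,90),(18,255,255),150)[:2])
E
```

```text
time: 7.13
position: [0.5363, -0.0323, 0.1849]
tool_rot: [0.085, 2.916, -0.012]
ft_force: [-1.5, 0.6, -3.2]
grip_width: 0.619
grip_force: 25.0
mouth mm [ 1.7 -0.3  4.3] tilt err deg [-16.91  -0.18] off -0.4 F [-1.5  0.6 -3.2] q [-0.03 -0.06  0.03  1.98  0.02  1.01  1.5 ] w 53.9 t 7.13
F mouth [-2.9, 0.5, -2.0]
[([9, 28, 39, 38, 1097], array([253. , 251.5]))]
[(4885, [255.6, 240.5], [199, 195, 108, 80])]
```

```bash
python3 -m handwheel '[{"x":0,"y":0,"z":0,"wx":0,"wy":0,"wz":0},{"x":0,"y":0,"z":0,"wx":0,"wy":0,"wz":0},{"x":0.0,"y":0,"z":-0.005,"wx":0,"wy":0,"wz":0},{"x":0,"y":0,"z":-0.005,"wx":0,"wy":0,"wz":0},{"x":0,"y":0,"z":-0.01,"wx":0,"wy":0,"wz":0},{"x":0,"y":0,"z":-0.04,"wx":0,"wy":0,"wz":0},{"x":0,"y":0,"z":-0.08,"wx":0,"wy":0,"wz":0},{"x":0,"y":0,"z":-0.1,"wx":0,"wy":0,"wz":0},{"x":0,"y":0,"z":-0.1,"wx":0,"wy":0,"wz":0}]' 0.08
python3 - <<'E'
from h import *
import pickle
where();d=cam('wrist');pickle.dump(d,open('w5.pkl','wb'))
a=cents(d['image'],(5,150,60),(20,255,255),60)[:4];print(a)
ex,ey,ez=axes(YAW)
for h in(-.0785,-.04,0): print(h,[round(float(x),1) for x in proj(d,mp(h))])
print(*strokes(d,M,YAW,tol=.18),sep='\n')
m=cents(d['image'],(0,200,90),(4,255,255),100)[:4];print(m)
for q in m: print(onplane(d,*q[1],.06).round(3))
E
```

```text
time: 7.93
position: [0.5169, -0.031, 0.2907]
tool_rot: [0.085, 2.904, -0.011]
ft_force: [0.1, 0.2, 0.7]
grip_width: 0.916
grip_force: 0.0
mouth mm [ 37.8   0.  105.7] tilt err deg [-16.23  -0.15] off -0.4 F [0.1 0.2 0.7] q [-0.03 -0.17  0.03  1.86  0.02  1.22  1.5 ] w 79.7 t 7.93
[(2360, [343.6, 322.1], [218, 300, 244, 36]), (1324, [252.5, 183.2], [231, 162, 44, 44]), (328, [386.5, 280.9], [376, 259, 19, 44]), (302, [118.9, 280.0], [112, 259, 18, 44])]
-0.0785 [253.1, 185.4]
-0.04 [253.0, 185.0]
0 [252.8, 184.5]
(36, [269.7, 151.8], np.float64(-31.4), np.float64(16.5), np.float64(35.5), np.float64(152.3))
(34, [285.1, 166.8], np.float64(-16.8), np.float64(31.3), np.float64(35.5), np.float64(118.3))
(35, [220.7, 202.6], np.float64(17.2), np.float64(-31.1), np.float64(35.6), np.float64(-61.1))
(36, [236.0, 217.7], np.float64(31.9), np.float64(-16.5), np.float64(35.9), np.float64(-27.3))
[(1384, [110.4, 90.8], [85, 70, 47, 44]), (493, [131.6, 160.5], [119, 148, 26, 29]), (178, [164.5, 195.4], [146, 187, 32, 25])]
[ 0.448 -0.216  0.06 ]
[ 0.553 -0.208  0.06 ]
[ 0.614 -0.169  0.06 ]
```

The element is seated. The orange disc is at (252.5,183), 44 px wide, so 0.36 m away, which matches depth 78 mm. The four strokes re-centre on M within 0.2 mm. On to the spacer.

```bash
python3 - <<'E'
from h import *
print(go((.555,-.33,.2),tool(150)))
E
```

```text
(array([ -34.6, -296.2,   98.7]), array([ 3.04, 13.09, 26.52]))
```

```bash
python3 -m handwheel '[{"x":-0.004,"y":-0.035,"z":0,"wx":0.3,"wy":1.5,"wz":3},{"x":-0.008,"y":-0.07,"z":0,"wx":0.7,"wy":3,"wz":6},{"x":-0.012,"y":-0.105,"z":0.01,"wx":1,"wy":4.5,"wz":9},{"x":-0.016,"y":-0.14,"z":0.025,"wx":1.4,"wy":6,"wz":12},{"x":-0.02,"y":-0.175,"z":0.04,"wx":1.7,"wy":7.5,"wz":15},{"x":-0.024,"y":-0.21,"z":0.055,"wx":2.1,"wy":9,"wz":18},{"x":-0.028,"y":-0.245,"z":0.07,"wx":2.5,"wy":10.5,"wz":21},{"x":-0.032,"y":-0.28,"z":0.085,"wx":2.8,"wy":12,"wz":24},{"x":-0.035,"y":-0.296,"z":0.099,"wx":3,"wy":13,"wz":26.5},{"x":-0.035,"y":-0.296,"z":0.099,"wx":3,"wy":13,"wz":26.5}]' 0.08
cat >> h.py <<'E'
def spacer(d,z=.055):
    "annulus: find dark disc's surrounding bright ring near the expected place"
    u0,v0=[int(x) for x in proj(d,(.574,-.342,z))]
    g=cv2.medianBlur(cv2.cvtColor(d['image'],cv2.COLOR_RGB2GRAY),3)
    a,b=max(v0-70,0),max(u0-70,0);w=g[a:v0+70,b:u0+70]
    m=(w<60).astype(np.uint8)
    n,l,s,c=cv2.connectedComponentsWithStats(m)
    return (u0,v0),[(s[i].tolist(),(c[i]+[b,a]).round(1).tolist(),onplane(d,*(c[i]+[b,a]),z).round(4).tolist()) for i in range(1,n) if s[i,4]>200]
E
python3 - <<'E'
from h import *
import pickle
d=cam('wrist');pickle.dump(d,open('w6.pkl','wb'));where();print(d['s']['position']);print(*spacer(d),sep='\n')
g=cv2.cvtColor(d['image'],cv2.COLOR_RGB2GRAY);(u,v),_=spacer(d);print(g[v,u-50:u+51:4],g[v-50:v+51:4,u])
E
```

```text
time: 8.82
position: [0.5507, -0.3344, 0.1897]
tool_rot: [-0.821, -3.018, 0.006]
ft_force: [-1.3, 0.7, -0.8]
grip_width: 0.919
grip_force: 0.0
mouth mm [  31.1 -298.6   -5.2] tilt err deg [-29.24   0.04] off -23.9 F [-0.6  1.4 -0.1] q [ 0.24  0.34  0.32  1.51 -0.1   1.32  1.62] w 80.3 t 8.87
[ 0.5506811  -0.33440361  0.1897059 ]
(257, 207)
[([56, 54, 34, 24, 593], [259.5, 202.3], [0.5694, -0.3375, 0.055]), ([129, 94, 11, 44, 380], [322.0, 252.5], [0.6588, -0.3058, 0.055]), ([0, 103, 32, 36, 264], [197.9, 268.2], [0.6039, -0.4411, 0.055])]
[ 87  53  65  80  97 103 100 158 198 140  25  30  27  32  24  25  17 114
 118 247 129 135 138 141 152 142] [142 139 143 139 143 127 133 152 247  30  26  32  29  32  22 135 134 135
 247 131 130 128 137 145 146 146]
```

```bash
cat >> h.py <<'E'
def ring2(d,u0,v0,z=.055,thr=185,win=45):
    g=cv2.cvtColor(d['image'],cv2.COLOR_RGB2GRAY);m=np.zeros_like(g);cv2.circle(m,(int(u0),int(v0)),win,255,-1)
    m&=((g>thr)*255).astype(np.uint8);n,l,s,c=cv2.connectedComponentsWithStats(m);i=1+np.argmax(s[1:,4])
    pts=np.argwhere(l==i)[:,::-1].astype(np.float32);(u,v),r=cv2.minEnclosingCircle(pts)
    P=np.array([onplane(d,*p,z)[:2] for p in pts]).astype(np.float32);(x,y),R_=cv2.minEnclosingCircle(P)
    return s[i].tolist(),(round(u,1),round(v,1),round(r,1)),(round(x,4),round(y,4),round(R_,4))
E
python3 - <<'E'
from h import *
import pickle
d=pickle.load(open('w6.pkl','rb'))
for t in(150,170,185,210): print(t,ring2(d,260,208,thr=t))
D=pickle.load(open('d0.pkl','rb'))
c=ring2(d,260,208)[1]
print('tri scene',tri(ray(d,c[0],c[1]),ray(D['scene'],314.5,231)),'top',tri(ray(d,c[0],c[1]),ray(D['top'],305,185)))
E
```

```text
150 ([235, 185, 51, 54, 770], (260.5, 211.7, 27.4), (0.58, -0.3425, 0.0313))
170 ([236, 185, 50, 48, 679], (260.1, 208.5, 24.9), (0.5765, -0.3412, 0.0273))
185 ([236, 185, 49, 48, 649], (260.0, 209.0, 24.7), (0.5763, -0.3412, 0.0271))
210 ([246, 186, 39, 47, 456], (260.4, 208.7, 24.2), (0.5764, -0.3411, 0.0269))
tri scene [ 0.57666786 -0.34088369  0.04968107] top [ 0.57261832 -0.33978748  0.06549426]
```

Spacer top circle has radius 27.0 mm at z=0.055 (as it must), centre (0.5763,−0.3412).

```bash
python3 - <<'E'
from h import *
print(go((.5763,-.3412,.1),tool(150)))
E
```

```text
(array([-27.3,   4.7,  91. ]), array([-0.28, -0.63, -0.18]))
```

```bash
python3 -m handwheel '[{"x":-0.013,"y":0.0025,"z":0.03,"wx":0,"wy":-0.5,"wz":0},{"x":-0.027,"y":0.005,"z":0.06,"wx":0,"wy":-0.6,"wz":0},{"x":-0.027,"y":0.005,"z":0.085,"wx":-0.3,"wy":-0.6,"wz":0},{"x":-0.027,"y":0.005,"z":0.085,"wx":-0.3,"wy":-0.6,"wz":0},{"x":-0.027,"y":0.005,"z":0.085,"wx":-0.3,"wy":-0.6,"wz":0}]'
python3 - <<'E'
from h import *
print(go((.5763,-.3412,.028),tool(150)))
d=cam('wrist');u,v=proj(d,(.5763,-.3412,.055));print(u,v,ring2(d,u,v,win=60))
E
```

```text
time: 9.28
position: [0.5777, -0.3372, 0.1092]
tool_rot: [0.809, 3.033, 0.003]
ft_force: [-0.3, -1.2, 0.3]
grip_width: 0.915
grip_force: 0.0
(array([-0.6, -4.4, 81.2]), array([0.16, 0.12, 0.11]))
246.49418147664252 213.2782250939823 ([213, 180, 67, 63, 963], (246.0, 212.0, 33.5), (0.5758, -0.3413, 0.0269))
```

```bash
python3 -m handwheel '[{"x":-0.001,"y":-0.0045,"z":0.02,"wx":0,"wy":0,"wz":0},{"x":-0.001,"y":-0.0045,"z":0.04,"wx":0,"wy":0,"wz":0},{"x":-0.001,"y":-0.0045,"z":0.065,"wx":0,"wy":0,"wz":0},{"x":-0.001,"y":-0.0045,"z":0.081,"wx":0,"wy":0,"wz":0},{"x":-0.001,"y":-0.0045,"z":0.081,"wx":0,"wy":0,"wz":0},{"x":-0.001,"y":-0.0045,"z":0.081,"wx":0,"wy":0,"wz":0}]'
python3 -m handwheel '[{"x":0,"y":0,"z":0,"wx":0,"wy":0,"wz":0},{"x":0,"y":0,"z":0,"wx":0,"wy":0,"wz":0},{"x":0,"y":0,"z":0,"wx":0,"wy":0,"wz":0},{"x":0,"y":0,"z":0,"wx":0,"wy":0,"wz":0},{"x":0,"y":0,"z":0,"wx":0,"wy":0,"wz":0},{"x":0,"y":0,"z":0,"wx":0,"wy":0,"wz":0}]' 0.04 35
python3 -m handwheel '[{"x":0,"y":0,"z":-0.03,"wx":0,"wy":0,"wz":0},{"x":0,"y":0,"z":-0.07,"wx":0,"wy":0,"wz":0},{"x":0,"y":0,"z":-0.11,"wx":0,"wy":0,"wz":0},{"x":0,"y":0,"z":-0.15,"wx":0,"wy":0,"wz":0},{"x":0,"y":0,"z":-0.19,"wx":0,"wy":0,"wz":0},{"x":0,"y":0,"z":-0.22,"wx":0,"wy":0,"wz":0},{"x":0,"y":0,"z":-0.22,"wx":0,"wy":0,"wz":0}]'
python3 - <<'E'
from h import *
where();p,Q=footpose(.03,8,L=.028);print(p,*go(p,Q))
E
```

```text
time: 9.83
position: [0.5785, -0.3435, 0.0311]
tool_rot: [0.81, 3.027, 0.001]
ft_force: [-0.0, 0.6, 0.6]
grip_width: 0.92
grip_force: 0.0
time: 10.33
position: [0.5782, -0.3435, 0.03]
tool_rot: [0.81, 3.028, 0.002]
ft_force: [-0.4, 0.6, 3.2]
grip_width: 0.613
grip_force: 35.0
time: 10.92
position: [0.579, -0.3454, 0.2577]
tool_rot: [0.808, 3.017, -0.003]
ft_force: [0.8, -0.7, -0.3]
grip_width: 0.614
grip_force: 35.0
mouth mm [  88.8 -310.9   38.1] tilt err deg [-27.77  -0.32] off -24.0 F [ 0.8 -0.7 -0.3] q [ 0.26  0.35  0.33  1.36 -0.12  1.43  1.63] w 53.4 t 10.92
[ 0.51154356 -0.03071043  0.23224044] [216.1 238.8  22.3] [ -5.27 -20.52 -26.72]
```

```bash
python3 -m handwheel '[{"x":0.024,"y":0.026,"z":-0.01,"wx":-0.6,"wy":-2.2,"wz":-3},{"x":0.048,"y":0.052,"z":-0.015,"wx":-1.2,"wy":-4.5,"wz":-6},{"x":0.072,"y":0.079,"z":-0.015,"wx":-1.8,"wy":-7,"wz":-9},{"x":0.096,"y":0.106,"z":-0.01,"wx":-2.4,"wy":-9,"wz":-12},{"x":0.12,"y":0.132,"z":-0.005,"wx":-3,"wy":-11.5,"wz":-15},{"x":0.144,"y":0.159,"z":0,"wx":-3.6,"wy":-14,"wz":-18},{"x":0.168,"y":0.185,"z":0.005,"wx":-4.2,"wy":-16.5,"wz":-21.5},{"x":0.192,"y":0.212,"z":0.01,"wx":-4.8,"wy":-18.5,"wz":-24},{"x":0.216,"y":0.239,"z":0.015,"wx":-5.3,"wy":-20.5,"wz":-26.7},{"x":0.216,"y":0.239,"z":0.015,"wx":-5.3,"wy":-20.5,"wz":-26.7}]'
python3 -m handwheel '[{"x":0,"y":0,"z":0,"wx":0,"wy":0,"wz":0},{"x":0,"y":0,"z":0,"wx":0,"wy":0,"wz":0},{"x":0,"y":0,"z":0,"wx":0,"wy":0,"wz":0}]'
python3 - <<'E'
from h import *
where();p,Q=footpose(.02,8,L=.03);print(p,*go(p,Q))
E
```

```text
time: 11.75
position: [0.5047, -0.0212, 0.2304]
tool_rot: [0.057, 2.773, -0.001]
ft_force: [-0.2, -0.6, -1.4]
grip_width: 0.612
grip_force: 35.0
time: 12.0
position: [0.5091, -0.0298, 0.2337]
tool_rot: [0.075, 2.769, -0.005]
ft_force: [-0.4, 0.3, -1.8]
grip_width: 0.611
grip_force: 35.0
mouth mm [ 2.5  0.8 60.2] tilt err deg [-8.65  0.27] off -0.3 F [-0.4  0.3 -1.8] q [-0.03 -0.27  0.02  2.08  0.03  0.96  1.5 ] w 53.2 t 12.0
[ 0.51578889 -0.03092549  0.22543476] [-3.2 -0.8 10.1] [ 0.27 -0.68 -0.26]
```

```bash
python3 - <<'E'
from h import *
for h,l in((.005,7),(-.01,6),(-.02,5)):
    p,Q=footpose(h,l,L=.03,dx=.002);print(*go(p,Q))
E
```

```text
[-7.  -0.9 24.7] [ 0.27 -1.68 -0.26]
[-8.7 -1.  39.5] [ 0.27 -2.68 -0.26]
[-9.7 -1.  49.4] [ 0.27 -3.68 -0.26]
```

```bash
python3 -m handwheel '[{"x":-0.004,"y":-0.001,"z":0.008,"wx":0.3,"wy":-0.7,"wz":-0.2},{"x":-0.006,"y":-0.001,"z":0.016,"wx":0.3,"wy":-1.2,"wz":-0.2},{"x":-0.007,"y":-0.001,"z":0.0247,"wx":0.3,"wy":-1.7,"wz":-0.2},{"x":-0.0078,"y":-0.001,"z":0.0295,"wx":0.3,"wy":-2,"wz":-0.2},{"x":-0.0082,"y":-0.001,"z":0.0345,"wx":0.3,"wy":-2.3,"wz":-0.2},{"x":-0.0087,"y":-0.001,"z":0.0395,"wx":0.3,"wy":-2.7,"wz":-0.2},{"x":-0.0087,"y":-0.001,"z":0.0395,"wx":0.3,"wy":-2.7,"wz":-0.2}]'
cat >> h.py <<'E'
def fm():
    s=ctrl.get_state();return [round(float(s['ft_force']@a),1) for a in axes(YAW)]
E
python3 - <<'E'
from h import *
where();print(fm())
for h,l in((-.01,6),(-.022,5)):
    p,Q=footpose(h,l,L=.03,dx=.002);print(*go(p,Q))
E
```

```text
time: 12.58
position: [0.5308, -0.0308, 0.1987]
tool_rot: [0.069, 2.723, -0.015]
ft_force: [-0.8, -0.6, -1.9]
grip_width: 0.612
grip_force: 35.0
mouth mm [ 3.8  0.9 19.1] tilt err deg [-6.06 -0.01] off 0.0 F [-0.8 -0.6 -1.9] q [-0.03 -0.22  0.02  2.13  0.04  0.82  1.49] w 53.2 t 12.58
[-1.6, -0.7, -1.3]
[-1.2 -0.9 -0.9] [-0.01 -0.07  0.02]
[-2.  -0.9 11. ] [-0.01 -1.07  0.02]
```

```bash
python3 -m handwheel '[{"x":-0.001,"y":0,"z":0.004,"wx":0,"wy":0,"wz":0},{"x":-0.001,"y":-0.0005,"z":0.008,"wx":0,"wy":-0.5,"wz":0},{"x":-0.001,"y":-0.0005,"z":0.0115,"wx":0,"wy":-1,"wz":0},{"x":-0.001,"y":-0.0005,"z":0.0115,"wx":0,"wy":-1,"wz":0}]'
python3 - <<'E'
from h import *
where();print(fm())
E
python3 -m handwheel '[{"x":0,"y":0,"z":0,"wx":0,"wy":0,"wz":0},{"x":0,"y":0,"z":0,"wx":0,"wy":0,"wz":0},{"x":0.0,"y":0,"z":-0.005,"wx":0,"wy":0,"wz":0},{"x":0,"y":0,"z":-0.005,"wx":0,"wy":0,"wz":0},{"x":0,"y":0,"z":-0.01,"wx":0,"wy":3,"wz":0},{"x":0,"y":0,"z":-0.04,"wx":0,"wy":6,"wz":0},{"x":0,"y":0,"z":-0.08,"wx":0,"wy":9,"wz":0},{"x":0,"y":0,"z":-0.1,"wx":0,"wy":11,"wz":0},{"x":0,"y":0,"z":-0.1,"wx":0,"wy":11,"wz":0}]' 0.08
python3 - <<'E'
from h import *
import pickle
where();d=cam('wrist');pickle.dump(d,open('w7.pkl','wb'))
for h in(-.0235,0):
    u,v=proj(d,mp(h));print(h,round(float(u),1),round(float(v),1))
print(*strokes(d,M,YAW,tol=.18),sep='\n')
g=cv2.cvtColor(d['image'],cv2.COLOR_RGB2GRAY);print(g[int(v),int(u)-50:int(u)+51:3]);print(g[int(v)-50:int(v)+51:3,int(u)])
m=cents(d['image'],(0,200,90),(4,255,255),100)[:3];print(m)
for q in m: print(onplane(d,*q[1],.06).round(3))
E
```

```text
time: 12.92
position: [0.5361, -0.0311, 0.1887]
tool_rot: [0.067, 2.705, -0.015]
ft_force: [-0.9, -0.3, -1.1]
grip_width: 0.61
grip_force: 35.0
mouth mm [3.4 0.9 7.8] tilt err deg [-5.04  0.01] off 0.1 F [-0.9 -0.3 -1.1] q [-0.03 -0.21  0.02  2.15  0.04  0.77  1.49] w 53.1 t 12.92
[-1.3, -0.3, -0.5]
time: 13.67
position: [0.4974, -0.0289, 0.2873]
tool_rot: [0.071, 2.887, -0.008]
ft_force: [1.2, 1.1, 0.7]
grip_width: 0.92
grip_force: 0.0
mouth mm [ 19.1   1.1 112.5] tilt err deg [-15.25   0.04] off 0.0 F [1.2 1.1 0.7] q [-0.03 -0.23  0.02  1.92  0.02  1.2   1.51] w 80.0 t 13.67
-0.0235 251.5 200.2
0 251.4 201.6
(35, [268.3, 169.3], np.float64(-31.7), np.float64(16.6), np.float64(35.8), np.float64(152.4))
(32, [283.4, 184.4], np.float64(-16.9), np.float64(31.5), np.float64(35.7), np.float64(118.2))
(37, [219.9, 218.8], np.float64(17.1), np.float64(-31.2), np.float64(35.6), np.float64(-61.3))
(34, [234.7, 233.6], np.float64(31.8), np.float64(-16.6), np.float64(35.9), np.float64(-27.6))
[143 138 153 128 196 198 197 149  63 251 255  90  23  33  35  39  38  37
  33  31  37  29  34 101 220 146  89 119 174 172 173 202 140 133]
[ 72  68  70 140 207 206 210 113 249 119  32  35  36  34  37  33  34  34
  35  35  33  99 117 210  79  64  67 111 175 195 170 169 169 167]
[(1397, [110.0, 100.5], [85, 79, 47, 46]), (476, [131.6, 168.9], [119, 156, 25, 29]), (153, [163.8, 202.7], [145, 194, 33, 24])]
[ 0.447 -0.216  0.06 ]
[ 0.552 -0.207  0.06 ]
[ 0.612 -0.169  0.06 ]
```

The spacer ring (~48 px, black inside) sits centred inside the mouth, consistent with depth 23 mm. Next is the cap. Its pins in c2, (593,340) and (640,395), give a bar direction of about 40°.

```bash
python3 - <<'E'
from h import *
print(go((.445,-.215,.21),tool(110)))
E
```

```text
(array([  59.4, -188.4,   61.4]), array([ 8.45, 12.7 , 66.8 ]))
```

```bash
python3 -m handwheel '[{"x":0.01,"y":-0.02,"z":0,"wx":0.8,"wy":1.3,"wz":6.7},{"x":0.02,"y":-0.05,"z":0,"wx":1.7,"wy":2.6,"wz":13.4},{"x":0.03,"y":-0.08,"z":0.01,"wx":2.5,"wy":3.9,"wz":20},{"x":0.04,"y":-0.11,"z":0.02,"wx":3.4,"wy":5.1,"wz":26.7},{"x":0.05,"y":-0.14,"z":0.03,"wx":4.2,"wy":6.4,"wz":33.4},{"x":0.055,"y":-0.16,"z":0.04,"wx":5,"wy":7.6,"wz":40},{"x":0.059,"y":-0.175,"z":0.05,"wx":5.9,"wy":8.9,"wz":46.7},{"x":0.059,"y":-0.188,"z":0.06,"wx":6.8,"wy":10.1,"wz":53.4},{"x":0.059,"y":-0.188,"z":0.061,"wx":7.6,"wy":11.4,"wz":60},{"x":0.059,"y":-0.188,"z":0.061,"wx":8.4,"wy":12.7,"wz":66.8}]' 0.08
python3 -m handwheel '[{"x":0,"y":0,"z":0,"wx":0,"wy":0,"wz":7},{"x":0,"y":0,"z":0,"wx":0,"wy":0,"wz":14},{"x":0,"y":0,"z":0,"wx":0,"wy":0,"wz":21},{"x":0,"y":0,"z":0,"wx":0,"wy":0,"wz":28},{"x":0,"y":0,"z":0,"wx":0,"wy":0,"wz":35},{"x":0,"y":0,"z":0,"wx":0,"wy":0,"wz":42},{"x":0,"y":0,"z":0,"wx":0,"wy":0,"wz":49},{"x":0,"y":0,"z":0,"wx":0,"wy":0,"wz":56},{"x":0,"y":0,"z":0,"wx":0,"wy":0,"wz":63},{"x":0,"y":0,"z":0,"wx":0,"wy":0,"wz":70}]'
python3 - <<'E'
from h import *
import pickle
d=cam('wrist');pickle.dump(d,open('w8.pkl','wb'));where();print(d['s']['position'])
m=cents(d['image'],(0,150,60),(6,255,255),100)[:3];print(m)
for q in m: print(onplane(d,*q[1],.05).round(4))
save('pics/w8.png',cv2.resize(d['image'],(800,600))[100:520,100:700])
E
```

```text
time: 14.55
position: [0.4416, -0.215, 0.2049]
tool_rot: [-1.806, -2.559, 0.006]
ft_force: [-0.3, 0.9, -0.5]
grip_width: 0.921
grip_force: 0.0
time: 15.38
position: [0.4423, -0.2144, 0.2059]
tool_rot: [-2.952, -1.065, 0.01]
ft_force: [0.2, -0.4, 0.3]
grip_width: 0.919
grip_force: 0.0
mouth mm [ -61.1 -187.    64.8] tilt err deg [-29.     0.03] off -141.9 F [-0.5 -0.2  0.4] q [ 0.21 -0.01  0.19  1.86  0.    1.3  -0.49] w 79.6 t 15.43
[ 0.44226287 -0.21442166  0.20585555]
[(2560, [268.5, 177.9], [241, 149, 57, 63]), (1065, [329.2, 100.6], [311, 83, 37, 37]), (350, [342.9, 43.1], [332, 16, 37, 44])]
[ 0.4554 -0.2261  0.05  ]
[ 0.5636 -0.2206  0.05  ]
[ 0.6233 -0.1905  0.05  ]
```

View pics/w8.png

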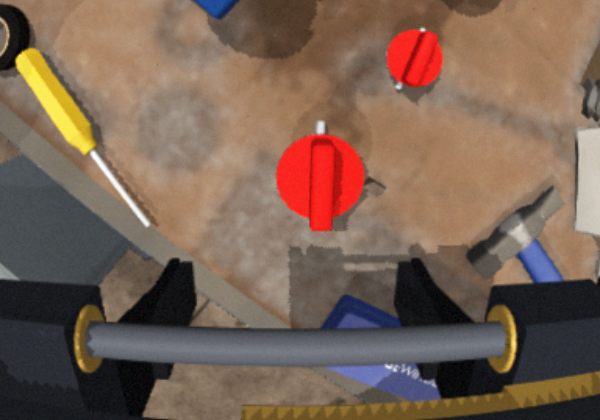

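The cap's bar lies almost exactly along the tool's x axis: crop (320,140) to (321,228), with the flange centre at (320,178) and a pin at (320,128). I'll turn those into positions.

```bash
python3 - <<'E'
from h import *
import pickle
d=pickle.load(open('w8.pkl','rb'));f=lambda u,v:((u+100)*.64,(v+100)*.64)
A=onplane(d,*f(320,140),.067);B=onplane(d,*f(321.5,229),.067);print('bar ends',A.round(4),B.round(4),np.linalg.norm(A-B).round(4),'mid',((A+B)/2).round(4),'ang',np.degrees(np.arctan2(*(A-B)[1::-1])).round(1))
L,Rr=onplane(d,*f(277,178),.035),onplane(d,*f(365,178),.035);print('flange',L.round(4),Rr.round(4),np.linalg.norm(L-Rr).round(4),((L+Rr)/2).round(4))
D=pickle.load(open('d0.pkl','rb'))
# two-view height of the red blob's middle (about mid cap)
print(tri(ray(d,268.5,177.9),ray(D['scene'],266.2,235.3)).round(3),tri(ray(d,268.5,177.9),ray(D['top'],278.7,211.8)).round(3))
r=R.from_rotvec(d['s']['tool_rot']).as_matrix();print('tool x heading',np.degrees(np.arctan2(r[1,0],r[0,0])))
E
```

```text
bar ends [ 0.4782 -0.2061  0.067 ] [ 0.4314 -0.2474  0.067 ] 0.0625 mid [ 0.4548 -0.2267  0.067 ] ang 41.4
flange [ 0.4327 -0.2049  0.035 ] [ 0.4747 -0.2553  0.035 ] 0.0656 [ 0.4537 -0.2301  0.035 ]
[ 0.452 -0.229  0.035] [ 0.453 -0.229  0.035]
tool x heading 39.65708959879964
```

```bash
python3 - <<'E'
from h import *
print(go((.4547,-.227,.1),tool(41)))
E
```

```text
(array([  2.2,  18.1, 105.8]), array([-0.3 ,  0.28, -1.66]))
```

```bash
python3 -m handwheel '[{"x":0.001,"y":0.009,"z":0.03,"wx":0,"wy":0,"wz":-0.7},{"x":0.002,"y":0.018,"z":0.06,"wx":-0.3,"wy":0.3,"wz":-1.4},{"x":0.002,"y":0.018,"z":0.09,"wx":-0.3,"wy":0.3,"wz":-1.6},{"x":0.002,"y":0.018,"z":0.105,"wx":-0.3,"wy":0.3,"wz":-1.6},{"x":0.002,"y":0.018,"z":0.105,"wx":-0.3,"wy":0.3,"wz":-1.6},{"x":0.002,"y":0.018,"z":0.105,"wx":-0.3,"wy":0.3,"wz":-1.6}]' 0.06
python3 - <<'E'
from h import *
import pickle
d=cam('wrist');pickle.dump(d,open('w9.pkl','wb'))
print(go((.4547,-.227,.038),tool(41)))
m=cv2.inRange(cv2.cvtColor(d['image'],cv2.COLOR_RGB2HSV),np.array((0,150,60)),np.array((6,255,255)))
n,l,s,c=cv2.connectedComponentsWithStats(m);i=1+np.argmax(s[1:,4]);print(s[i],c[i])
r=(l==i);
# flange lateral extent per row -> widest
row=max(range(384),key=lambda k:r[k].sum());w=np.where(r[row])[0];print(row,w[0],w[-1])
a,b=onplane(d,w[0],row,.035),onplane(d,w[-1]+1,row,.035);print(((a+b)/2).round(4),np.linalg.norm(a-b).round(4))
g=cv2.cvtColor(d['image'],cv2.COLOR_RGB2HSV)[:,:,2]
for k in(row-10,row,row+15): print(k,g[k,w[0]:w[-1]:4])
T=np.where(r[:,int((w[0]+w[-1])/2)])[0];print('bar rows',T[0],T[-1],[proj(d,np.array([.4547,-.227,.067])+s*np.array([np.cos(.716),np.sin(.716),0])*.031) for s in(1,-1)])
E
```

```text
time: 15.93
position: [0.4544, -0.2268, 0.101]
tool_rot: [-2.935, -1.118, 0.001]
ft_force: [0.9, 0.1, 0.6]
grip_width: 0.698
grip_force: 0.0
(array([-0.5, -0.7, 64.3]), array([ 0.07, -0.06,  0.67]))
[ 214  173   80   91 4962] [252.99919387 212.72511084]
210 214 293
[ 0.4548 -0.2286  0.035 ] 0.0662
200 [155 252 252 252 252 252 252 253 246 252 252 251 244 167 186 244 252 251
 252 252]
210 [245 252 252 252 252 252 252 253 247 252 252 251 240 180 184 252 251 251
 251 251]
225 [162 251 252 252 249 252 252 241 249 252 252 251 230 186 182 252 251 251
 252 125]
bar rows 173 262 [(np.float64(252.88167566579415), np.float64(182.88567426814137)), (np.float64(251.99394413453288), np.float64(261.56394518919933))]
```

```bash
python3 -m handwheel '[{"x":-0.001,"y":0,"z":0.02,"wx":0,"wy":0,"wz":0},{"x":-0.001,"y":0,"z":0.04,"wx":0,"wy":0,"wz":0},{"x":-0.001,"y":0,"z":0.055,"wx":0,"wy":0,"wz":0},{"x":-0.001,"y":0,"z":0.063,"wx":0,"wy":0,"wz":0},{"x":-0.001,"y":0,"z":0.063,"wx":0,"wy":0,"wz":0},{"x":-0.001,"y":0,"z":0.063,"wx":0,"wy":0,"wz":0}]'
python3 -m handwheel '[{"x":0,"y":0,"z":0,"wx":0,"wy":0,"wz":0},{"x":0,"y":0,"z":0,"wx":0,"wy":0,"wz":0},{"x":0,"y":0,"z":0,"wx":0,"wy":0,"wz":0},{"x":0,"y":0,"z":0,"wx":0,"wy":0,"wz":0},{"x":0,"y":0,"z":0,"wx":0,"wy":0,"wz":0},{"x":0,"y":0,"z":0,"wx":0,"wy":0,"wz":0}]' 0.005 55
python3 -m handwheel '[{"x":0,"y":0,"z":0,"wx":0,"wy":0,"wz":0},{"x":0,"y":0,"z":0,"wx":0,"wy":0,"wz":0},{"x":0,"y":0,"z":0,"wx":0,"wy":0,"wz":0}]'
```

```text
time: 16.48
position: [0.4554, -0.2281, 0.04]
tool_rot: [2.935, 1.116, 0.004]
ft_force: [1.2, -0.1, 0.4]
grip_width: 0.688
grip_force: 0.0
time: 16.98
position: [0.4547, -0.2278, 0.0392]
tool_rot: [2.936, 1.115, 0.002]
ft_force: [0.6, -0.1, -0.5]
grip_width: 0.321
grip_force: 0.0
time: 17.23
position: [0.4546, -0.2278, 0.0389]
tool_rot: [2.937, 1.115, 0.002]
ft_force: [-0.1, -0.5, 0.3]
grip_width: 0.176
grip_force: 55.0
```

```bash
python3 -m handwheel '[{"x":0,"y":0,"z":-0.03,"wx":0,"wy":0,"wz":0},{"x":0,"y":0,"z":-0.07,"wx":0,"wy":0,"wz":0},{"x":0,"y":0,"z":-0.11,"wx":0,"wy":0,"wz":0},{"x":0,"y":0,"z":-0.15,"wx":0,"wy":0,"wz":0},{"x":0,"y":0,"z":-0.19,"wx":0,"wy":0,"wz":0},{"x":0,"y":0,"z":-0.22,"wx":0,"wy":0,"wz":0},{"x":0,"y":0,"z":-0.22,"wx":0,"wy":0,"wz":0}]'
python3 - <<'E'
from h import *
where();p,Q=footpose(.02,8,L=.039,off=-44.5);print(p,*go(p,Q))
p2,Q2=footpose(.03,15,L=.039,off=-90,dy=-.1);print(p2,*go(p2,Q2))
E
```

```text
time: 17.82
position: [0.4574, -0.2292, 0.2662]
tool_rot: [2.929, 1.112, 0.016]
ft_force: [1.2, -0.1, -0.5]
grip_width: 0.181
grip_force: 55.0
mouth mm [ -17.3 -201.   109.1] tilt err deg [-28.01  -0.19] off -139.3 F [ 1.2 -0.1 -0.5] q [ 0.21 -0.01  0.2   1.74  0.    1.4  -0.43] w 15.7 t 17.82
[ 0.51242172 -0.03075492  0.23377919] [ 172.7 -112.3   32.3] [-23.65   0.21 -89.83]
[ 0.50687864 -0.13060235  0.24395015] [102.3 -41.2  22.5] [-13.43   5.85 -45.25]
```

```bash
python3 -m handwheel '[{"x":0.015,"y":-0.006,"z":0,"wx":-1.9,"wy":0.8,"wz":-6.4},{"x":0.029,"y":-0.012,"z":0,"wx":-3.8,"wy":1.6,"wz":-12.9},{"x":0.044,"y":-0.018,"z":0.003,"wx":-5.7,"wy":2.5,"wz":-19.4},{"x":0.058,"y":-0.024,"z":0.006,"wx":-7.6,"wy":3.3,"wz":-25.9},{"x":0.073,"y":-0.03,"z":0.01,"wx":-9.5,"wy":4.2,"wz":-32.3},{"x":0.088,"y":-0.036,"z":0.014,"wx":-11.5,"wy":5,"wz":-38.8},{"x":0.102,"y":-0.041,"z":0.018,"wx":-13.4,"wy":5.8,"wz":-45.2},{"x":0.102,"y":-0.041,"z":0.018,"wx":-13.4,"wy":5.8,"wz":-45.2},{"x":0.102,"y":-0.041,"z":0.018,"wx":-13.4,"wy":5.8,"wz":-45.2}]'
python3 - <<'E'
from h import *
where();p,Q=footpose(.02,8,L=.039,off=-44.5);print(p,*go(p,Q))
E
```

```text
time: 18.57
position: [0.5025, -0.1292, 0.2401]
tool_rot: [2.144, 2.032, 0.256]
ft_force: [0.1, 0.3, -0.7]
grip_width: 0.179
grip_force: 55.0
mouth mm [  4.3 -98.8  66.5] tilt err deg [-15.64   0.15] off -90.2 F [ 0.1  0.3 -0.7] q [ 0.1  -0.16  0.12  1.95 -0.03  1.1   0.18] w 15.6 t 18.57
[ 0.51242172 -0.03075492  0.23377919] [98.8  2.9  7.6] [ -7.38  -3.25 -45.64]
```

```bash
python3 -m handwheel '[{"x":0.014,"y":0,"z":0,"wx":-1,"wy":-0.5,"wz":-6.5},{"x":0.028,"y":0.001,"z":0,"wx":-2.1,"wy":-0.9,"wz":-13},{"x":0.042,"y":0.001,"z":0.002,"wx":-3.2,"wy":-1.4,"wz":-19.5},{"x":0.056,"y":0.002,"z":0.003,"wx":-4.2,"wy":-1.9,"wz":-26},{"x":0.07,"y":0.002,"z":0.005,"wx":-5.3,"wy":-2.3,"wz":-32.5},{"x":0.085,"y":0.003,"z":0.006,"wx":-6.3,"wy":-2.8,"wz":-39},{"x":0.099,"y":0.003,"z":0.0076,"wx":-7.4,"wy":-3.2,"wz":-45.6},{"x":0.099,"y":0.003,"z":0.0076,"wx":-7.4,"wy":-3.2,"wz":-45.6},{"x":0.099,"y":0.003,"z":0.0076,"wx":-7.4,"wy":-3.2,"wz":-45.6}]'
python3 - <<'E'
from h import *
import pickle
where();print(fm());p,Q=footpose(.02,8,L=.039,off=-44.5);print(p,*go(p,Q))
for h,l in((.008,4),(.001,2)):
    p,Q=footpose(h,l,L=.039,off=-44.5);print(h,l,*go(p,Q))
d=cam('wrist');pickle.dump(d,open('w10.pkl','wb'));print(*strokes(d,M,YAW,tol=.18),sep='\n')
E
```

```text
time: 19.32
position: [0.5131, -0.0315, 0.2347]
tool_rot: [1.12, 2.539, 0.194]
ft_force: [0.1, -0.4, -1.8]
grip_width: 0.178
grip_force: 55.0
mouth mm [ 6.5 -0.7 59. ] tilt err deg [-7.89  0.02] off -44.4 F [ 0.1 -0.4 -1.8] q [-0.05 -0.27  0.04  2.08  0.04  0.94  0.71] w 15.5 t 19.32
[-0.8, -0.4, -1.6]
[ 0.51242172 -0.03075492  0.23377919] [ 1.2 -0.2  0.6] [ 0.07  0.05 -0.19]
0.008 4 [ 2.  -0.9 12.5] [-2.74 -2.8  -0.19]
0.001 2 [ 2.3 -1.2 19.6] [-4.14 -4.22 -0.19]
(55, [240.4, 168.1], np.float64(-31.9), np.float64(16.6), np.float64(35.9), np.float64(152.5))
(52, [267.4, 168.7], np.float64(-17.0), np.float64(31.5), np.float64(35.7), np.float64(118.3))
(124, [241.4, 178.2], np.float64(-25.7), np.float64(11.6), np.float64(28.2), np.float64(155.7))
(18, [259.3, 174.5], np.float64(-18.1), np.float64(23.7), np.float64(29.8), np.float64(127.3))
(10, [267.9, 178.9], np.float64(-10.9), np.float64(26.2), np.float64(28.4), np.float64(112.7))
```

```bash
python3 - <<'E'
from h import *
for h,l in((.01,6),(.002,5),(-.006,3),(-.011,2)):
    p,Q=footpose(h,l,L=.039,off=-44.5);print(h,l,*go(p,Q))
E
```

```text
0.01 6 [ 1.8  0.  10.6] [-1.33 -1.35 -0.23]
0.002 5 [ 1.6  0.3 18.5] [-2.03 -2.06 -0.23]
-0.006 3 [ 1.7  0.1 26.5] [-3.44 -3.48 -0.23]
-0.011 2 [ 1.7  0.1 31.6] [-4.14 -4.2  -0.23]
```

```bash
python3 -m handwheel '[{"x":0.001,"y":0,"z":0.005,"wx":-0.7,"wy":-0.7,"wz":0},{"x":0.0018,"y":0,"z":0.0106,"wx":-1.3,"wy":-1.3,"wz":-0.2},{"x":0.0017,"y":0,"z":0.0145,"wx":-1.7,"wy":-1.7,"wz":-0.2},{"x":0.0016,"y":0,"z":0.0185,"wx":-2,"wy":-2,"wz":-0.2},{"x":0.0016,"y":0,"z":0.0225,"wx":-2.7,"wy":-2.7,"wz":-0.2},{"x":0.0017,"y":0,"z":0.0265,"wx":-3.4,"wy":-3.5,"wz":-0.2},{"x":0.0017,"y":0,"z":0.0265,"wx":-3.4,"wy":-3.5,"wz":-0.2}]'
python3 - <<'E'
from h import *
import pickle
where();print(fm())
for h,l in((-.006,3),(-.012,1),(-.018,0),(-.027,0)):
    p,Q=footpose(h,l,L=.039,off=-44.5);print(h,l,*go(p,Q))
E
```

```text
time: 19.95
position: [0.521, -0.0306, 0.208]
tool_rot: [1.079, 2.468, 0.228]
ft_force: [0.6, 0.0, -1.5]
grip_width: 0.175
grip_force: 55.0
mouth mm [-0.1  0.6 32. ] tilt err deg [-3.13  0.02] off -44.3 F [ 0.6  0.  -1.5] q [-0.03 -0.29  0.01  2.18  0.05  0.78  0.71] w 15.2 t 19.95
[-0.3, 0.1, -1.6]
-0.006 3 [-1.9  1.  -1.1] [-0.08 -0.1   0.15]
-0.012 1 [-1.1  0.3  5. ] [-1.48 -1.53  0.15]
-0.018 0 [-0.9  0.  11. ] [-2.18 -2.25  0.15]
-0.027 0 [-1.2  0.4 20. ] [-2.18 -2.25  0.15]
```

```bash
python3 -m handwheel '[{"x":-0.001,"y":0.0005,"z":0.0025,"wx":-0.8,"wy":-0.8,"wz":0},{"x":-0.001,"y":0.0003,"z":0.005,"wx":-1.5,"wy":-1.5,"wz":0},{"x":-0.001,"y":0,"z":0.008,"wx":-1.8,"wy":-1.8,"wz":0},{"x":-0.001,"y":0,"z":0.011,"wx":-2.2,"wy":-2.2,"wz":0.1},{"x":-0.001,"y":0,"z":0.011,"wx":-2.2,"wy":-2.2,"wz":0.1}]'
python3 - <<'E'
from h import *
import pickle
where();print(fm())
for h,l in((-.018,0),(-.0245,0)):
    p,Q=footpose(h,l,L=.039,off=-44.5);print(h,l,*go(p,Q))
d=cam('wrist');pickle.dump(d,open('w11.pkl','wb'));print(*strokes(d,M,YAW,tol=.18),sep='\n')
E
```

```text
time: 20.37
position: [0.5257, -0.0309, 0.1977]
tool_rot: [1.061, 2.423, 0.251]
ft_force: [-3.6, 2.0, -3.9]
grip_width: 0.177
grip_force: 55.0
mouth mm [-1.1  0.5 20.7] tilt err deg [-0.21  0.09] off -44.4 F [-3.6  2.  -3.9] q [ 0.07 -0.3  -0.07  2.22  0.01  0.69  0.74] w 15.4 t 20.37
[-5.2, 1.8, -1.6]
-0.018 0 [-1.1  0.4 -0.3] [-0.08 -0.21  0.08]
-0.0245 0 [-1.2  0.4  6.2] [-0.08 -0.21  0.08]
(48, [255.8, 184.4], np.float64(-22.2), np.float64(25.1), np.float64(33.5), np.float64(131.5))
(68, [268.5, 183.3], np.float64(-17.0), np.float64(31.4), np.float64(35.7), np.float64(118.4))
(48, [235.8, 183.4], np.float64(-31.6), np.float64(16.5), np.float64(35.6), np.float64(152.5))
(19, [244.6, 185.2], np.float64(-26.8), np.float64(19.6), np.float64(33.3), np.float64(143.8))
```

The pins are inside the notches (pin level 6 mm below the rim, no axial load). I'll press down onto the spacer.

```bash
python3 -m handwheel '[{"x":-0.001,"y":0.0004,"z":0.002,"wx":0,"wy":-0.2,"wz":0},{"x":-0.001,"y":0.0004,"z":0.004,"wx":0,"wy":-0.2,"wz":0},{"x":-0.001,"y":0.0004,"z":0.006,"wx":0,"wy":-0.2,"wz":0},{"x":-0.001,"y":0.0004,"z":0.008,"wx":0,"wy":-0.2,"wz":0},{"x":-0.001,"y":0.0004,"z":0.008,"wx":0,"wy":-0.2,"wz":0}]'
python3 - <<'E'
from h import *
where();print(fm(),ctrl.get_state()['torque'].round(2))
E
```

```text
time: 20.83
position: [0.5298, -0.0307, 0.1911]
tool_rot: [1.06, 2.423, 0.249]
ft_force: [-9.1, 4.3, -2.9]
grip_width: 0.178
grip_force: 55.0
mouth mm [-0.9  0.9 13. ] tilt err deg [-0.22  0.  ] off -44.3 F [-9.1  4.3 -2.9] q [ 0.07 -0.28 -0.07  2.23  0.01  0.68  0.73] w 15.5 t 20.83
[-9.5, 3.9, 2.1] [0.84 2.95 0.38]
```

```bash
python3 -m handwheel '[{"x":0.001,"y":-0.0004,"z":0.001,"wx":0,"wy":0,"wz":0},{"x":0.002,"y":-0.0007,"z":0.002,"wx":0,"wy":0,"wz":0},{"x":0.002,"y":-0.0007,"z":0.002,"wx":0,"wy":0,"wz":0}]'
python3 - <<'E'
from h import *
where();print(fm(),ctrl.get_state()['torque'].round(2))
E
```

```text
time: 21.08
position: [0.5303, -0.0305, 0.1901]
tool_rot: [1.059, 2.419, 0.249]
ft_force: [-10.8, 2.7, 0.4]
grip_width: 0.18
grip_force: 55.0
mouth mm [-1.   1.2 11.9] tilt err deg [-0.02 -0.04] off -44.4 F [-10.8   2.7   0.4] q [ 0.07 -0.28 -0.07  2.23  0.02  0.67  0.73] w 15.7 t 21.08
[-9.2, 2.1, 5.8] [0.45 2.73 0.18]
```

Axial load is now about 7 N, so the plug is on the stack. Starting the clockwise turn (+wz).

```bash
python3 -m handwheel '[{"x":0.001,"y":-0.001,"z":0.001,"wx":0,"wy":0,"wz":4},{"x":0.001,"y":-0.001,"z":0.001,"wx":0,"wy":0,"wz":8},{"x":0.001,"y":-0.001,"z":0.001,"wx":0,"wy":0,"wz":12},{"x":0.001,"y":-0.001,"z":0.001,"wx":0,"wy":0,"wz":16},{"x":0.001,"y":-0.001,"z":0.001,"wx":0,"wy":0,"wz":20},{"x":0.001,"y":-0.001,"z":0.001,"wx":0,"wy":0,"wz":20}]'
python3 - <<'E'
from h import *
where();s=ctrl.get_state();print(fm(),[round(float(s['torque']@a),2) for a in axes(YAW)])
E
```

```text
time: 21.58
position: [0.531, -0.0302, 0.1901]
tool_rot: [1.479, 2.217, 0.368]
ft_force: [-8.1, 3.1, 2.9]
grip_width: 0.176
grip_force: 55.0
mouth mm [-0.4  1.5 11.5] tilt err deg [ 0.19 -0.02] off -64.5 F [-8.1  3.1  2.9] q [ 0.14 -0.28 -0.13  2.23 -0.02  0.66  0.41] w 15.3 t 21.58
[-5.7, 2.7, 6.6] [0.52, 2.23, 0.0]
```

```bash
python3 -m handwheel '[{"x":0,"y":-0.001,"z":0.0005,"wx":0,"wy":0,"wz":4},{"x":0,"y":-0.001,"z":0.001,"wx":0,"wy":0,"wz":8},{"x":0,"y":-0.001,"z":0.001,"wx":0,"wy":0,"wz":12},{"x":0,"y":-0.001,"z":0.001,"wx":0,"wy":0,"wz":16},{"x":0,"y":-0.001,"z":0.001,"wx":0,"wy":0,"wz":20},{"x":0,"y":-0.001,"z":0.001,"wx":0,"wy":0,"wz":24},{"x":0,"y":-0.001,"z":0.001,"wx":0,"wy":0,"wz":24}]'
python3 - <<'E'
from h import *
where();s=ctrl.get_state();print(fm(),[round(float(s['torque']@a),2) for a in axes(YAW)])
E
```

```text
time: 22.17
position: [0.5317, -0.0305, 0.19]
tool_rot: [1.939, 1.892, 0.499]
ft_force: [-7.5, 3.5, 4.7]
grip_width: 0.181
grip_force: 55.0
mouth mm [ 0.2  1.3 11.1] tilt err deg [ 0.35 -0.01] off -88.5 F [-7.5  3.5  4.7] q [ 0.22 -0.28 -0.2   2.23 -0.06  0.66  0.02] w 15.8 t 22.17
[-4.3, 3.1, 8.0] [0.67, 1.88, 0.01]
```

```bash
python3 -m handwheel '[{"x":0,"y":0,"z":0.0005,"wx":0,"wy":0,"wz":4},{"x":0,"y":0,"z":0.001,"wx":0,"wy":0,"wz":8},{"x":0,"y":0,"z":0.001,"wx":0,"wy":0,"wz":12},{"x":0,"y":0,"z":0.001,"wx":0,"wy":0,"wz":16},{"x":0,"y":0,"z":0.001,"wx":0,"wy":0,"wz":20},{"x":0,"y":0,"z":0.001,"wx":0,"wy":0,"wz":24},{"x":0,"y":0,"z":0.001,"wx":0,"wy":0,"wz":28},{"x":0,"y":0,"z":0.001,"wx":0,"wy":0,"wz":30},{"x":0,"y":0,"z":0.001,"wx":0,"wy":0,"wz":30}]'
python3 - <<'E'
from h import *
where();s=ctrl.get_state();print(fm(),[round(float(s['torque']@a),2) for a in axes(YAW)])
E
```

```text
time: 22.92
position: [0.5328, -0.0307, 0.1898]
tool_rot: [2.43, 1.366, 0.641]
ft_force: [-6.6, 2.6, 5.5]
grip_width: 0.181
grip_force: 55.0
mouth mm [ 1.   1.1 10.4] tilt err deg [ 0.43 -0.03] off -118.4 F [-6.6  2.6  5.5] q [ 0.32 -0.28 -0.29  2.23 -0.1   0.66 -0.46] w 15.8 t 22.92
[-3.1, 2.2, 8.1] [0.55, 1.76, 0.13]
```

```bash
python3 -m handwheel '[{"x":0,"y":0,"z":0,"wx":0,"wy":0,"wz":3},{"x":0,"y":0,"z":0,"wx":0,"wy":0,"wz":6},{"x":0,"y":0,"z":0,"wx":0,"wy":0,"wz":6},{"x":0,"y":0,"z":0,"wx":0,"wy":0,"wz":6}]'
python3 - <<'E'
from h import *
where();s=ctrl.get_state();print(fm(),[round(float(s['torque']@a),2) for a in axes(YAW)])
E
python3 -m handwheel '[{"x":0,"y":0,"z":-0.003,"wx":0,"wy":0,"wz":0},{"x":0,"y":0,"z":-0.006,"wx":0,"wy":0,"wz":0},{"x":0,"y":0,"z":-0.01,"wx":0,"wy":0,"wz":0},{"x":0,"y":0,"z":-0.01,"wx":0,"wy":0,"wz":0}]'
python3 - <<'E'
from h import *
where();s=ctrl.get_state();print(fm(),[round(float(s['torque']@a),2) for a in axes(YAW)])
E
```

```text
time: 23.25
position: [0.5321, -0.0301, 0.1893]
tool_rot: [2.511, 1.253, 0.662]
ft_force: [-10.6, 4.5, 6.9]
grip_width: 0.182
grip_force: 56.3
mouth mm [ 0.2  1.7 10.3] tilt err deg [ 0.33 -0.05] off -124.0 F [-10.6   4.5   6.9] q [ 0.34 -0.28 -0.3   2.23 -0.11  0.66 -0.55] w 15.8 t 23.25
[-5.9, 3.9, 11.3] [0.61, 2.1, 1.24]
time: 23.58
position: [0.5283, -0.0306, 0.1926]
tool_rot: [2.513, 1.249, 0.665]
ft_force: [38.1, -1.7, -41.2]
grip_width: 0.183
grip_force: 54.9
mouth mm [-1.4  1.  15.1] tilt err deg [0.4  0.01] off -124.2 F [ 38.1  -1.7 -41.2] q [ 0.29 -0.29 -0.26  2.23 -0.09  0.67 -0.57] w 15.9 t 23.58
[12.4, 0.3, -54.8] [0.1, -2.3, 0.75]
```

A stop torque of 1.2 Nm was felt, and pulling at 55 N does not lift the cap, so it is locked. I'll relax the load, open and back off.

```bash
python3 -m handwheel '[{"x":0,"y":0,"z":0.004,"wx":0,"wy":0,"wz":0},{"x":0,"y":0,"z":0.007,"wx":0,"wy":0,"wz":-2},{"x":0,"y":0,"z":0.007,"wx":0,"wy":0,"wz":-3}]'
python3 - <<'E'
from h import *
where();s=ctrl.get_state();print(fm(),[round(float(s['torque']@a),2) for a in axes(YAW)])
E
python3 -m handwheel '[{"x":0,"y":0,"z":0,"wx":0,"wy":0,"wz":0},{"x":0,"y":0,"z":0,"wx":0,"wy":0,"wz":0},{"x":0,"y":0,"z":0,"wx":0,"wy":0,"wz":0},{"x":0,"y":0,"z":0,"wx":0,"wy":0,"wz":0},{"x":0,"y":0,"z":-0.02,"wx":0,"wy":0,"wz":0},{"x":0,"y":0,"z":-0.05,"wx":0,"wy":3,"wz":0},{"x":0,"y":0,"z":-0.08,"wx":0,"wy":3,"wz":0},{"x":0,"y":0,"z":-0.11,"wx":0,"wy":3,"wz":0},{"x":0,"y":0,"z":-0.11,"wx":0,"wy":3,"wz":0}]' 0.05
python3 - <<'E'
from h import *
import pickle
where();d=cam('wrist');pickle.dump(d,open('w12.pkl','wb'))
save('pics/w12.png',d['image'])
hsv=cv2.cvtColor(d['image'],cv2.COLOR_RGB2HSV)
m=cv2.inRange(hsv,np.array((0,150,60)),np.array((6,255,255)));u,v=proj(d,mp(.02));print(u,v)
n,l,s,c=cv2.connectedComponentsWithStats(m)
for i in range(1,n):
    if s[i,4]>300: print(s[i],c[i].round(1))
print(*strokes(d,M,YAW,tol=.18),sep='\n')
E
```

```text
time: 23.83
position: [0.5304, -0.0307, 0.1909]
tool_rot: [2.473, 1.31, 0.65]
ft_force: [-7.6, 2.8, 4.9]
grip_width: 0.177
grip_force: 54.7
mouth mm [-0.4  0.9 12.5] tilt err deg [ 0.27 -0.02] off -121.3 F [-7.6  2.8  4.9] q [ 0.28 -0.28 -0.25  2.23 -0.09  0.66 -0.52] w 15.4 t 23.83
[-4.2, 2.4, 8.1] [0.38, 1.98, 0.11]
time: 24.58
position: [0.526, -0.0204, 0.1945]
tool_rot: [2.51, 1.344, 0.663]
ft_force: [-0.5, -0.0, -0.8]
grip_width: 0.57
grip_force: 0.0
mouth mm [-2.9 11.  18.1] tilt err deg [-1.1   2.58] off -121.4 F [-0.5 -0.  -0.8] q [ 0.57 -0.3  -0.48  2.2  -0.3   0.72 -0.33] w 49.6 t 24.58
264.1262817641149 259.5054549583441
[ 216  202   97   73 5091] [258.9 239.7]
[251 299  27  18 441] [264.5 307.1]
[293 303  23  20 309] [303.5 314.3]
(58, [217.4, 219.8], np.float64(-17.2), np.float64(31.9), np.float64(36.2), np.float64(118.3))
(38, [318.2, 242.1], np.float64(32.9), np.float64(-16.9), np.float64(37.0), np.float64(-27.3))
(9, [213.4, 247.2], np.float64(-30.9), np.float64(16.4), np.float64(35.0), np.float64(152.1))
```

```bash
python3 - <<'E'
from h import *
for h,l,dx in((.03,5,.001),(.045,9,.004),(.1,16,.035)):
    p,Q=footpose(h,l,L=0,off=-121.3,dx=dx);print(h,l,*go(p,Q))
E
```

```text
0.03 5 [ -7.1   8.9 -12.5] [ 2.01 -4.23 -0.05]
0.045 9 [ -5.1  10.8 -27.5] [ 5.43 -6.31  0.04]
0.1 16 [ 12.7  35.1 -83.1] [11.41 -9.94  0.2 ]
```

```bash
python3 -m handwheel '[{"x":-0.003,"y":0.004,"z":-0.004,"wx":1,"wy":-2,"wz":0},{"x":-0.007,"y":0.009,"z":-0.0125,"wx":2,"wy":-4.2,"wz":0},{"x":-0.007,"y":0.009,"z":-0.0125,"wx":2,"wy":-4.2,"wz":0}]' 0.06
python3 - <<'E'
from h import *
where();print(fm())
for h,l,dx in((.045,9,.004),(.1,16,.035)):
    p,Q=footpose(h,l,L=0,off=-121.3,dx=dx);print(h,l,*go(p,Q))
E
```

```text
time: 24.88
position: [0.5252, -0.03, 0.2099]
tool_rot: [2.53, 1.345, 0.551]
ft_force: [0.7, -0.5, 1.2]
grip_width: 0.667
grip_force: 0.0
mouth mm [ 4.5  1.4 31.6] tilt err deg [-4.77  0.09] off -121.2 F [ 0.7 -0.5  1.2] q [ 0.6  -0.28 -0.52  2.13 -0.2   0.82 -0.42] w 58.0 t 24.88
[1.2, -0.5, 0.7]
0.045 9 [ -2.   -0.7 -13.4] [ 3.57 -2.26  0.17]
0.1 16 [ 11.7  21.8 -70.7] [ 9.55 -5.89  0.17]
```

```bash
python3 -m handwheel '[{"x":-0.001,"y":0,"z":-0.007,"wx":1.8,"wy":-1.1,"wz":0},{"x":-0.002,"y":-0.0007,"z":-0.0134,"wx":3.6,"wy":-2.3,"wz":0},{"x":0.002,"y":0.006,"z":-0.03,"wx":5,"wy":-3.5,"wz":0},{"x":0.007,"y":0.014,"z":-0.05,"wx":7.5,"wy":-4.8,"wz":0},{"x":0.0117,"y":0.022,"z":-0.07,"wx":9.5,"wy":-5.9,"wz":0},{"x":0.0117,"y":0.022,"z":-0.07,"wx":9.5,"wy":-5.9,"wz":0}]'
python3 - <<'E'
from h import *
import pickle
where();d=cam('wrist');pickle.dump(d,open('w13.pkl','wb'))
im=d['image'];hsv=cv2.cvtColor(im,cv2.COLOR_RGB2HSV)
print(*strokes(d,M,YAW,tol=.18),sep='\n')
ex,ey,ez=axes(YAW)
m=cv2.inRange(hsv,np.array((0,150,60)),np.array((6,255,255)));n,l,s,c=cv2.connectedComponentsWithStats(m)
u0,v0=proj(d,mp(.02));i=min(range(1,n),key=lambda i:np.hypot(*(c[i]-[u0,v0]))+(999 if s[i,4]<300 else 0));print('red',s[i],c[i],(u0,v0))
r=l==i
# bar top face lies at h=.040: predicted ends at pin angle 135.5-74=61.5
V=hsv[:,:,2]
for a in(61.5,):
    t=np.radians(a)
    for sg in(1,-1):
        p=mp(.040,sg*.031*np.cos(t),sg*.031*np.sin(t));print('bar end',[round(float(x),1) for x in proj(d,p)])
# farthest red points from flange centre (bar top ends protrude beyond flange in view)
ys,xs=np.where(r);P=np.array([onpl(d,x,y,mp(.040),ez)-mp(.040) for x,y in zip(xs,ys)]);X=P@ex;Y=P@ey
print('red extent on h=.04 plane x',X.min().round(4),X.max().round(4),'y',Y.min().round(4),Y.max().round(4))
# shaded side of the bar -> orientation
dk=r&(V<225);q=np.argwhere(dk)[:,::-1].astype(np.float32);print(len(q),cv2.fitLine(q,cv2.DIST_HUBER,0,.01,.01).ravel().round(3) if len(q)>10 else '')
A,B=[np.array(proj(d,mp(.040,sg*.031*np.cos(t),sg*.031*np.sin(t)))) for sg in(1,-1)];print('pred dir',((A-B)/np.linalg.norm(A-B)).round(3))
E
```

```text
time: 25.38
position: [0.5196, -0.0307, 0.2858]
tool_rot: [2.647, 1.408, 0.323]
ft_force: [2.1, 0.1, 0.3]
grip_width: 0.692
grip_force: 0.0
mouth mm [ 37.7   0.5 100.1] tilt err deg [-15.55   0.08] off -122.1 F [2.1 0.1 0.3] q [ 0.62 -0.18 -0.54  1.86 -0.11  1.19 -0.49] w 60.2 t 25.38
(25, [211.5, 178.8], np.float64(-17.2), np.float64(32.5), np.float64(36.8), np.float64(117.9))
(12, [206.5, 198.0], np.float64(-34.2), np.float64(17.9), np.float64(38.6), np.float64(152.3))
(31, [281.1, 200.5], np.float64(32.0), np.float64(-16.5), np.float64(36.0), np.float64(-27.2))
(23, [276.3, 219.7], np.float64(17.6), np.float64(-32.5), np.float64(37.0), np.float64(-61.6))
red [ 210  169   68   81 3639] [242.59576807 204.51003023] (np.float64(238.04381094627087), np.float64(209.1429672072153))
bar end [227.9, 186.4]
bar end [234.9, 250.1]
red extent on h=.04 plane x -0.0186 0.0462 y -0.0278 0.0383
988 [7.70000e-02 9.97000e-01 2.42041e+02 2.05377e+02]
pred dir [-0.109 -0.994]
```

```bash
python3 - <<'E'
from h import *
import pickle
d=pickle.load(open('w13.pkl','rb'))
t=np.linspace(0,2*np.pi,90)
for dh in(0,.0035,.008,.015):
    f=np.array([proj(d,mp(.008+dh,.033*np.cos(a),.033*np.sin(a))) for a in t])
    for al in(61.5,58):
        c,s=np.cos(np.radians(al)),np.sin(np.radians(al))
        b=np.array([proj(d,mp(.040+dh,x*c-y*s,x*s+y*c)) for x in(-.031,.031) for y in(-.008,.008)])
        q=np.vstack([f,b]);print(dh,al,'bbox',q.min(0).round(1),q.max(0).round(1),'bar',b.mean(0).round(1),b.round(0).tolist())
g=cv2.cvtColor(d['image'],cv2.COLOR_RGB2HSV)[:,:,2]
for r in range(172,252,8): print(r,g[r,206:282:3])
E
```

```text
0 61.5 bbox [208.5 170. ] [276.6 251. ] bar [231.5 218.3] [[244.0, 251.0], [226.0, 249.0], [238.0, 187.0], [219.0, 186.0]]
0 58 bbox [208.5 170. ] [276.6 251.1] bar [231.6 218.2] [[241.0, 251.0], [224.0, 249.0], [240.0, 188.0], [221.0, 186.0]]
0.0035 61.5 bbox [207.2 171.4] [275.9 253.3] bar [230.3 220.3] [[242.0, 253.0], [225.0, 252.0], [236.0, 189.0], [217.0, 188.0]]
0.0035 58 bbox [207.2 171.4] [275.9 253.4] bar [230.4 220.2] [[240.0, 253.0], [223.0, 251.0], [239.0, 189.0], [219.0, 187.0]]
0.008 61.5 bbox [205.4 173.2] [275.1 256.3] bar [228.6 223. ] [[241.0, 256.0], [224.0, 254.0], [235.0, 191.0], [215.0, 190.0]]
0.008 58 bbox [205.4 173.2] [275.1 256.5] bar [228.8 222.9] [[239.0, 256.0], [222.0, 254.0], [237.0, 192.0], [217.0, 190.0]]
0.015 61.5 bbox [202.6 176.2] [273.7 261.2] bar [226.  227.3] [[239.0, 261.0], [221.0, 259.0], [232.0, 195.0], [212.0, 194.0]]
0.015 58 bbox [202.6 176.2] [273.7 261.3] bar [226.1 227.2] [[237.0, 261.0], [219.0, 258.0], [234.0, 196.0], [214.0, 194.0]]
172 [211 212 178 183 187 185 154 197 233 232 231 229 230 234 240 227 175 159
 160 158 182 187 182 
[... 311 characters left out ...]

 244 245 245 245 245 213 187 189]
204 [158 186 243 241 242 244 213 240 242 246 245 235 159 154 153 245 243 243
 245 245 245 244 244 247 103 114]
212 [147 152 188 242 242 242 227 240 242 244 245 238 160 157 151 245 243 244
 243 243 243 244 244 245 160 184]
220 [164 163 163 169 192 243 215 238 242 245 245 239 169 160 150 243 241 242
 243 244 244 244 227 248 249 137]
228 [151 154 158 164 150  94  95 230 243 244 246 241 192 159 146 243 243 241
 245 231 180 183 172 127 128 128]
236 [146 141 132 136 138 143 114 206 242 245 244 241 209 159 110  91  89  84
  79  82 119 123 119 122 113 118]
244 [163 149 162 162 164 165 159 182 241 241 243 242 228  83  78  85  82  83
  99 117 116 117 119 118 117 121]
```

The cap's outline (210,169)–(277,249) and bar edges match the screwed-home height and the 61.5° stop angle, and the gripper is clear. I'm handing in the job.

```bash
python3 -c "
from bench import ctrl
print(ctrl.close_job())"
```

```text
the job is handed in; nothing more can be done
None
```

The job is handed in at about 25 s: the filter element and then the spacer are in the housing, and the cap is screwed clockwise to its stop, where it held against a 55 N pull (about 56 N at the wrist, limit 120 N), with the bottle never approached.

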